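# Take the pressed mould out of the ratchet press

## Robot

A 7-joint arm with a two-finger parallel gripper is mounted at the origin on the work surface. World frame = base frame: x ahead of the robot, y to its left, z up, the work surface at z = 0. Lengths are in m, angles in rad, forces in N, time in s.
With the tool pointing down it reaches from about 0.4 to 0.85 m from the base axis. Payload 4.5 kg.
Tool frame: the origin (TCP) lies at the centre of the arm's flange, where the gripper is bolted on; the fingertips stand r.tcp_to_tips ahead of it and the grasp point (between the pads) lies 147 mm ahead of it (r.tcp_to_tips is the distance from the TCP to the fingertips, in m); x points along the fingers, y is the direction in which the jaws open and shut, and the axes are right-handed (so a half turn about x gives the same grasp; the last joint's range is limited). The gripper opens to 88 mm and grips with 3 to 60 N. Pads are 18 mm wide; open, the fingers measure 123 mm over their backs; the gripper's body (75 mm by 187 mm) begins 45 mm behind the grasp point.
Start: joints at [-1.234, 0.689, -0.195, 1.565, 0.157, 0.902, -0.215], TCP at [0.186, 0.597, 0.405] pointing down, gripper open.
Joint ranges: [-3.01, 3.01], [-0.46, 2.08], [-1.47, 1.51], [0.13, 2.56], [-1, 4.14], [0.04, 2.09], [-2.66, 2.66]. Speed limits (rad/s): [2.57, 2.57, 3.14, 3.14, 3.14, 3.14, 3.14].

## Interface

Orientations are given as a unit quaternion [x, y, z, w].
In Python, from plant import r, eyes gives the robot as it stands.
- The arm moves only by the tool carry_out, never from a script. Its argument "targets" is text: rows parted by semicolons, each of 5 numbers parted by spaces: the opening, from 0 (shut) to 1 (fully open), then the shift along the tool's x, y, z in mm, then the turn about the tool's x in rad. A call has 1 to 20 rows; each row shifts and turns the commanded pose from where the row before left it, along the tool's axes as they then stand; what a row does not reach is not made up. A row lasts 1/12 s, in which the tool goes at most 41.7 mm and 7.16 degrees, less where a joint would pass 70% of its speed; a pose out of reach is approached as far as the arm can. A call is refused whole if a number of a shift passes 41.7 or a number of a turn 0.125, either way. A call with a gripper value outside its range is refused whole. The fingers move at their own pace and stop on an object; "force" is the grip in N (left out, the last holds). Time passes only in rows, so rows that do not move let the fingers close. It gives the time, the measured TCP pose, the force and the opening at its end, in the units of the state.
- r.get_state(): the state, without advancing time (a new reading comes with each control period).
- eyes.snapshot(name): name is "scene" or "top" or "wrist"; returns (picture, depth): 420x560x3 uint8, blue, green, red; 420x560 float32, m along the optical axis (not along the pixel's ray), 0 where there is no reading.
- eyes.camera_params(name): a dict with "intrinsics" (3x3 intrinsics, pixels), "rvec" (rotation vector, rad) and "tvec" (3), from world to camera coordinates, as OpenCV has them; the wrist camera has in their place "T_tool_cam" (4x4, takes a point from camera to tool coordinates, whose origin is the TCP and whose axes are the tool frame's). Camera axes: x right, y down, z forward; pixel columns grow to the right and rows downward; lengths in m; the calibration is good to about 2 mm. A picture is of the moment at which its call begins: read the wrist's pose just before it. camera_params takes no time and is no camera call.
- r.finish_job(): hands the job in, once; it reports no verdict.
The state is a dict: "clock": time; "q": joint angles; "qd": joint speeds; "joint_torque": joint torques, N m; "tool_pos": TCP position; "eef_rot": TCP orientation; "contact_force": force on the tool from outside, world axes, zero at the start; "moment": the same for the moment, N m; "opening": opening from 0.0 (shut) to 1.0 (fully open).
Only numpy, scipy, OpenCV 4.12 (cv2) and the standard library are available. Lean on these libraries where they do the work, as an engineer would, in place of code of your own. Each camera call takes 0.05 s, during which the arm holds its last target.

## Task

Take the mould out of the ratchet press: throw the pawl lever right over to its other side so that the rack is free, raise the platen by its T-handle to the top, then draw the mould out by its handle until it stands flat on the worktop in front of the press, wholly off the base plate. Leave the lever thrown over, the platen up and the mould upright, and do not disturb the bowl, the jar or the chopping board.

Things in the scene. Friction and masses are not known exactly. Their poses are not given: they have to be found in the camera images.
- press: Benchtop ratchet press, fixed. Origin: centre of the underside of its base plate (150 x 244 x 5 mm), under the rack's axis; x points from its open front (which looks to the robot's right) to its back, y left of that, z up. Two 20 mm columns at y = +-106 mm; crosshead 50 x 244 mm at 148 to 184 mm height. A toothed 18 mm square rack rises through it, platen below, T-handle on top.
- platen (a joint): Height (m) of platen, rack and T-handle (0.5 kg): about 0 at the start, pressed on the mould's lid; 0.055 at the top stop. Platen 150 (x) x 160 (y) x 16 mm, underside 61 mm above the worktop at 0. Pawl in: it goes down, not up. Pawl out: the sprung lid pushes it up some 14 mm, it lifts with about 13 N, and friction keeps it where it is left.
- pawl (a joint): Angle (rad) of pawl and lever. About 0: pawl in the teeth, lever up and to the right, 45 deg above level. 1.92: thrown over on its stop, lever to the left, 25 deg above level, rack free. The lever's weight alone keeps it in or out: it falls to either side from about 0.8. The loaded rack makes the first 0.3 rad stiff: about 3 to 9 N at the ball.
- pawl_knob (a point): Centre of the black 22 mm ball on the end of the pawl lever (9 mm rod, 55 mm from shaft axis to ball centre). The lever swings in an upright plane parallel to the press's y and z, 46 mm in front (-x) of the rack's axis, 21 mm in front of the crosshead's face.
- pawl_shaft (a point): Point on the pawl's shaft axis in the lever's plane, at (-46, -22.5, 221) mm in the press's frame; the axis runs along the press's x. The lever is thrown over by swinging the ball from the right (-y) over the top to the left (+y) about this point.
- tee_handle (a point): Centre of the black T-handle bar on top of the rack: 20 mm diameter, 130 mm long along the press's y; 285 mm above the worktop at platen 0, rising with the platen.
- mould: Steel mould 90 (x) x 150 (y) x 50 mm high, about 0.65 kg, with a spring lid that stands 6 mm proud when pressed, 20 mm when free. Origin: centre of its underside; z up; its handle is on its -x face, at the press's open front. At the start it stands on the base plate (5 mm above the worktop) under the platen, which overhangs it.
- mould_handle (a point): Middle of the outer bar of the mould's D-handle of 10 mm round rod: bar along the mould's y, 46 mm wide overall, 31 mm out from the mould's face on two straight legs, 34 mm above the mould's underside. The platen's front edge hangs right over the bar, 77 mm above it when the platen is up: lean the tool back, out of the press.
- bowl: Bystander: empty steel mixing bowl, rim 170 mm wide, 75 mm high, near the press. Origin: centre of its underside.
- jar: Bystander: amber glass jar with black cap, 68 mm diameter, 100 mm high, near the press. Origin: centre of its underside.
- board: Bystander: white chopping board 200 (x) x 260 (y) x 12 mm with carrots on it, fixed on the worktop to the left. Origin: centre of its underside.
There are look-alikes about, which are no part of the job. Leave any blue, pink or turquoise look-alike of the mould alone.

How it is judged:
On the way, in this order (a step that is already met when the one before it is completed fails the run):
1. the pawl lever is thrown over while the platen is still down on the mould (value of joint pawl above 1.5 rad and value of joint platen below 0.035 m), for 0.2 s.
2. the platen is raised to the top with the mould still in the press (value of joint platen above 0.045 m and x of mould in the frame of press above -0.04 m), for 0.2 s.
At the end, for the whole second after the job is handed in: The pawl lever is over (more than 1.5 rad), the platen is up (more than 45 of its 55 mm), and the mould is at rest flat on the worktop (tilt under 0.03 rad, underside within 3 mm of the worktop), its centre 115 to 300 mm in front of the press's axis and within 120 mm to either side (value of joint pawl above 1.5 rad and value of joint platen above 0.045 m and x of mould in the frame of press between -0.3 and -0.115 m and y of mould in the frame of press between -0.12 and 0.12 m and height (world z) of mould below 0.003 m and angle between mould's own z axis and vertical below 0.03 rad and linear speed of mould below 0.01 m/s and velocity of joint platen below 0.01 m/s); the robot touches nothing.
It fails at once if the mould is tipped up (angle between mould's own z axis and vertical above 0.4 rad).
It fails at once if the bowl is knocked or shifted more than 3 cm (distance of bowl from where it was at the start of the episode above 0.03 m or angle between bowl's own z axis and vertical above 0.5 rad).
It fails at once if the jar is knocked or shifted more than 3 cm (distance of jar from where it was at the start of the episode above 0.03 m or angle between jar's own z axis and vertical above 0.5 rad).
It fails at once if the chopping board is pressed on with more than 15 N (contact force between the arm and board above 15 N).
It also fails if it takes over 53 s, if anything falls off the work surface, if the arm or the gripper's body presses on something with over 40 N, if the wrist force passes 120 N, or if a joint passes its speed limit or range.

## Working session

There is one attempt and no reset: what is moved stays moved. The work goes in short steps, Python scripts to look and compute and a tool call to move; the robot and the scene stay as the last step left them, time stands still between calls to the robot, and variables do not carry over. Pictures are saved under pics/ and viewed, and the job is handed in when it is done.

Besides the shell and the picture viewer there is one more tool, called after "Call:" as name(argument=value, ...), one argument or row to a line, values as JSON. carry_out: Moves the arm, as the interface text tells. Its arguments: {"type":"object","properties":{"targets":{"type":"string"},"force":{"type":"number"}},"required":["targets"]}

```bash
ls; mkdir -p pics; python3 - <<'E'
from plant import r, eyes
import cv2,numpy as np
print(r.get_state()); print(r.tcp_to_tips)
for n in ("scene","top"):
    p,d=eyes.snapshot(n); cv2.imwrite(f"pics/{n}0.png",p); np.savez(f"{n}0.npz",p=p,d=d); print(n,eyes.camera_params(n))
print(eyes.camera_params("wrist"))
E
```

```text
pics
{'clock': 0.0, 'q': array([-1.23421499,  0.68999261, -0.1945179 ,  1.56636522,  0.15727335,
        0.90250057, -0.21510167]), 'qd': array([-0.00092408,  0.00018659, -0.00157481,  0.00128673,  0.00025731,
        0.00017761,  0.00044424]), 'joint_torque': array([-2.07128014e-04, -5.27560794e+01, -1.26670852e+00, -1.53429455e+01,
       -5.25585737e-02,  6.48506146e-03,  1.70239441e-04]), 'tool_pos': array([0.18628128, 0.5962396 , 0.40389881]), 'eef_rot': array([ 0.10595503,  0.6990828 , -0.10727651,  0.69896246]), 'contact_force': array([-0.2969568 , -0.22449577,  0.14024447]), 'moment': array([-0.01903689,  0.03195924,  0.03514371]), 'opening': 1.0023198964049929}
0.166
scene {'intrinsics': array([[388.07275277,   0.        , 276.56183305],
       [  0.        , 388.07275277, 209.68430855],
       [  0.        ,   0.        ,   1.        ]]), 'rvec': array([ 2.27633633,  0.59568789, -0.255419  ]), 'tvec': array([-0.50719428, -0.06509595,  1.32538528])}
top {'intrinsics': array([[488.61802473,   0.        , 285.17866453],
       [  0.        , 488.61802473, 200.74727917],
       [  0.        ,   0.        ,   1.        ]]), 'rvec': array([ 2.16816839, -2.11317063,  0.19123264]), 'tvec': array([-0.01622704,  0.62750019,  1.33289013])}
{'intrinsics': array([[328.03986635,   0.        , 279.0416672 ],
       [  0.        , 328.03986635, 211.80980559],
       [  0.        ,   0.        ,   1.        ]]), 'T_tool_cam': array([[ 7.54672391e-04, -3.05005509e-01,  9.52350287e-01,
         1.97169690e-02],
       [ 9.99999606e-01, -2.15831663e-04, -8.61554777e-04,
         1.66218409e-03],
       [ 4.68326300e-04,  9.52350562e-01,  3.05005226e-01,
        -8.05805352e-02],
       [ 0.00000000e+00,  0.00000000e+00,  0.00000000e+00,
         1.00000000e+00]])}
```

View pics/scene0.png

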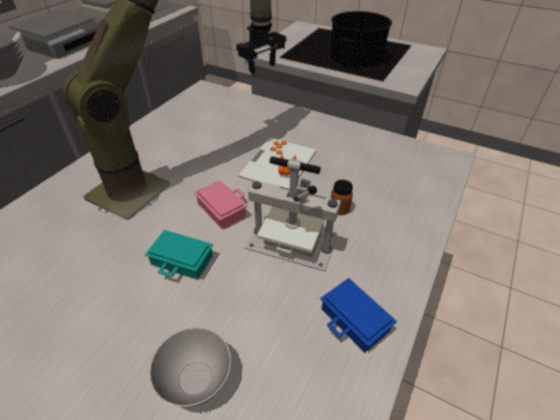

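View pics/top0.png

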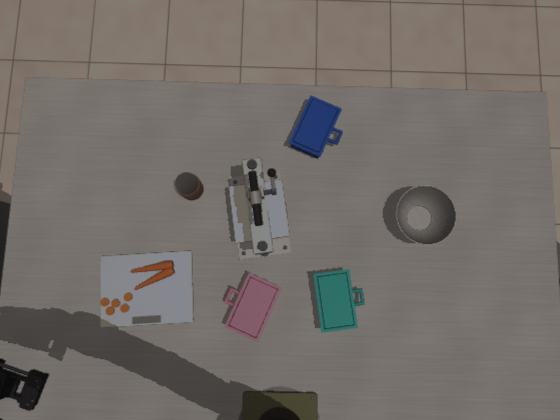

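```bash
cat > h.py <<'E'
import numpy as np,cv2
from scipy.spatial.transform import Rotation as R
def cloud(n,eyes,d):
    c=eyes.camera_params(n);K=c["intrinsics"];Rm=cv2.Rodrigues(c["rvec"])[0];t=c["tvec"]
    v,u=np.mgrid[:420,:560];X=np.stack([(u-K[0,2])*d/K[0,0],(v-K[1,2])*d/K[1,1],d],-1)
    return (X-t)@Rm
def proj(n,eyes,P):
    c=eyes.camera_params(n);return cv2.projectPoints(np.float64(P).reshape(-1,1,3),c["rvec"],c["tvec"],c["intrinsics"],None)[0][:,0]
def ray(n,eyes,uv,z):
    c=eyes.camera_params(n);K=c["intrinsics"];Rm=cv2.Rodrigues(c["rvec"])[0];o=-Rm.T@c["tvec"]
    w=Rm.T@np.linalg.inv(K)@np.array([uv[0],uv[1],1.]);return o+w*(z-o[2])/w[2]
E
python3 - <<'E'
from plant import r, eyes
from h import *
for n,b in (("top",(210,140,310,270)),("scene",(230,140,350,275))):
    f=np.load(n+"0.npz");p,d=f["p"],f["d"];C=cloud(n,eyes,d)
    x0,y0,x1,y1=b
    cv2.imwrite(f"pics/{n}0c.png",cv2.resize(p[y0:y1,x0:x1],None,fx=4.4,fy=4.4,interpolation=cv2.INTER_CUBIC))
    print(n, "tabel z", np.median(C[...,2][300:400,300:400]))
    reg=np.zeros((420,560),bool);reg[y0:y1,x0:x1]=1
    for lo,hi in ((.27,.31),(.174,.192),(.066,.085),(.002,.012)):
        m=reg&(C[...,2]>lo)&(C[...,2]<hi)&(d>0)
        P=C[m]
        print(lo,hi,m.sum(),cv2.minAreaRect((P[:,:2]*1000).astype(np.float32)),np.median(P,0))
E
```

```text
top tabel z 0.0008128547995093542
0.27 0.31 515 ((602.3120727539062, 71.48137664794922), (57.88042068481445, 142.80580139160156), 79.5766830444336) [0.59379481 0.0717673  0.29449811]
0.174 0.192 1138 ((594.2747802734375, 72.64030456542969), (245.6698455810547, 49.91200256347656), 9.148212432861328) [0.56343015 0.06833673 0.18470045]
0.066 0.085 1867 ((594.49169921875, 72.77372741699219), (160.2738037109375, 150.26171875), 9.222984313964844) [0.58900745 0.09140953 0.0780405 ]
0.002 0.012 3408 ((627.1384887695312, 75.69452667236328), (383.5897521972656, 295.8190612792969), 1.449488639831543) [0.61906235 0.0851064  0.00403861]
scene tabel z 6.704009064373857e-06
0.27 0.31 460 ((595.5995483398438, 52.87268829345703), (129.33485412597656, 55.97760009765625), 5.181759357452393) [0.59698199 0.06495029 0.29097333]
0.174 0.192 1098 ((593.6229858398438, 70.3670425415039), (244.9615478515625, 53.66740036010742), 9.325058937072754) [0.59152393 0.06283264 0.18315515]
0.066 0.085 1988 ((590.1796875, 126.59712219238281), (227.62753295898438, 273.6431579589844), 4.990560531616211) [0.60830894 0.05082761 0.07686181]
0.002 0.012 2882 ((497.25726318359375, 249.6730499267578), (461.0477600097656, 654.81689453125), 29.23835563659668) [0.49569194 0.14812306 0.00554343]
```

View pics/top0c.png

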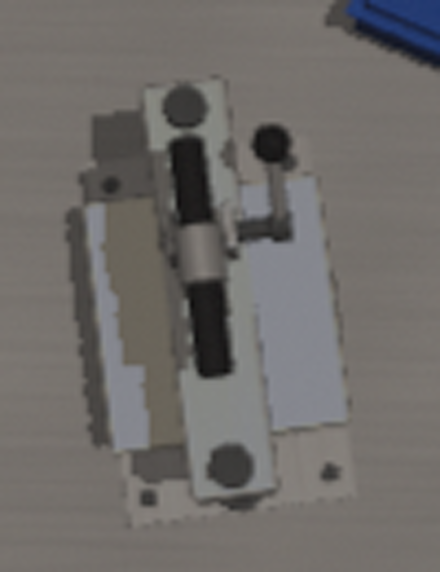

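View pics/scene0c.png

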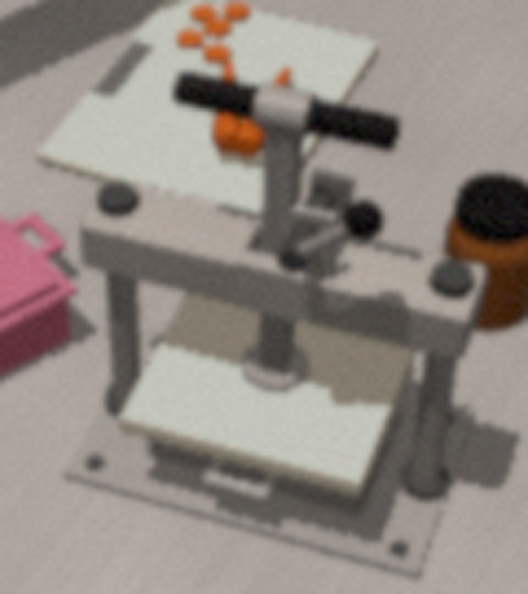

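```bash
cat >> h.py <<'E'
P0=np.array([.594,.0718,0.]);YAW=np.deg2rad(99.2)
def W(p):  # press mm -> world m
    return P0+R.from_euler('z',YAW).apply(np.array(p,float)/1000)
def goal(st,tip,off=.166):
    """shift (mm, tool axes) that brings the point `off` ahead of TCP to world tip"""
    Rt=R.from_quat(st["eef_rot"]);return 1000*Rt.inv().apply(np.array(tip)-Rt.apply([off,0,0])-st["tool_pos"])
def info(st):
    Rt=R.from_quat(st["eef_rot"]).as_matrix();tip=st["tool_pos"]+Rt[:,0]*.166
    pt=R.from_euler('z',-YAW).apply(tip-P0)*1000
    print("t",round(st["clock"],2),"tip press",pt.round(1),"x",Rt[:,0].round(3),"y bearing",np.rad2deg(np.arctan2(Rt[1,1],Rt[0,1])).round(1),"q",st["q"].round(2),"F",st["contact_force"].round(1),"op",round(st["opening"],2))
E
python3 - <<'E'
from plant import r, eyes
from h import *
s=r.get_state();info(s)
print("tilt lean press frame ok")
b=W([-46,-22.5-38.9,259.9]);print(b,proj("top",eyes,b),proj("scene",eyes,b))
for q in ([0,0,285],[-46,-22.5,221]): print(q,W(q),proj("top",eyes,W(q)),proj("scene",eyes,W(q)))
print("h",proj("scene",eyes,W([-76,0,39])))
# triangulate ball
c1,c2=[eyes.camera_params(n) for n in("top","scene")]
Ps=[c["intrinsics"]@np.c_[cv2.Rodrigues(c["rvec"])[0],c["tvec"]] for c in (c1,c2)]
X=cv2.triangulatePoints(Ps[0],Ps[1],np.array([[271.6],[172.5]]),np.array([[312.3],[189.8]]));print((X[:3]/X[3]).T)
E
```

```text
t 0.1 tip press [582.7 318.7 238. ] x [-0.    -0.002 -1.   ] y bearing 72.7 q [-1.23  0.69 -0.19  1.57  0.16  0.9  -0.22] F [-0.   0.3 -0.2] op 1.0
tilt lean press frame ok
[0.6619647  0.03620844 0.2599    ] [[271.82943984 172.33091769]] [[312.71126164 189.20630767]]
[0, 0, 285] [0.594  0.0718 0.285 ] [[255.72888968 197.7717241 ]] [[294.75831449 164.53074034]]
[-46, -22.5, 221] [0.6235651  0.02998906 0.221     ] [[274.06856411 190.91185673]] [[296.7626115  197.46966322]]
h [[283.50938227 250.80374516]]
[[0.66162208 0.03655546 0.25777012]]
```

Call:
carry_out(
  targets="0 -14 0 0 0.123;0 -14 0 0 0.123;0 -14 0 0 0.123;0 -14 0 0 0.123;0 -14 0 0 0.123;0 -14 0 0 0.123;0 -14 0 0 0.123;0 -14 0 0 0.123;0 -14 0 0 0.123",
  force=30,
)

```text
clock: 0.85
tool_pos: [0.1862, 0.5964, 0.531]
eef_rot: [0.459, 0.537, -0.46, 0.537]
contact_force: [-0.6, -0.0, -0.3]
opening: 0.341
```

```bash
python3 - <<'E'
from plant import r, eyes
from h import *
s=r.get_state();info(s);print(goal(s,W([-52,-102,340])))
E
```

```text
t 0.85 tip press [582.9 318.8 365. ] x [-0.    -0.001 -1.   ] y bearing 8.9 q [-1.41  0.57  0.13  1.39 -0.07  1.18 -1.12] F [-0.6 -0.  -0.3] op 0.34
[ 25.29139392 424.25035586 632.5655808 ]
```

Call:
carry_out(
  targets="0 0 22.3 33.3 0;0 0 22.3 33.3 0;0 0 22.3 33.3 0;0 0 22.3 33.3 0;0 0 22.3 33.3 0;0 0 22.3 33.3 0;0 0 22.3 33.3 0;0 0 22.3 33.3 0;0 0 22.3 33.3 0;0 0 22.3 33.3 0;0 0 22.3 33.3 0;0 0 22.3 33.3 0;0 0 22.3 33.3 0;0 0 22.3 33.3 0;0 0 22.3 33.3 0;0 0 22.3 33.3 0;0 0 22.3 33.3 0;0 0 22.3 33.3 0;0 0 22.3 33.3 0",
)

```text
clock: 2.43
tool_pos: [0.7069, 0.0384, 0.5302]
eef_rot: [0.458, 0.539, -0.458, 0.538]
contact_force: [0.8, 0.6, -0.6]
opening: 0.006
```

```bash
python3 - <<'E'
from plant import r, eyes
from h import *
s=r.get_state();info(s);print(goal(s,W([-52,-102,255])))
E
```

```text
t 2.43 tip press [ -50.9 -105.9  364.2] x [-0.001  0.    -1.   ] y bearing 9.2 q [-0.19  0.73  0.17  1.09 -0.11  1.33  0.12] F [ 0.8  0.6 -0.6] op 0.01
[109.20335881  -3.8162226    1.12837086]
```

Call:
carry_out(
  targets="0 22 0 0 0;0 22 0 0 0;0 22 0 0 0;0 22 0 0 0;0 20 0 0 0;0 0 0 0 0;0 0 -8 0 0;0 0 -8 0 0;0 0 -6 0 0;0 -1 -6 0 0;0 -1 -6 0 0;0 -1 -6 0 0;0 -1 -6 0 0",
)

```text
clock: 3.52
tool_pos: [0.6665, 0.0332, 0.4348]
eef_rot: [0.465, 0.532, -0.451, 0.546]
contact_force: [14.1, 1.5, 21.6]
opening: 0.007
```

```bash
python3 - <<'E'
from plant import r, eyes
from h import *
s=r.get_state();info(s)
E
```

```text
t 3.52 tip press [-50.  -70.1 268.9] x [ 0.029  0.002 -1.   ] y bearing 9.3 q [-0.2   0.71  0.15  1.41 -0.12  0.99  0.14] F [14.1  1.5 21.6] op 0.01
```

Call:
carry_out(
  targets="0 -5 8 0 0;0 -5 10 0 0;0 0 15 0 0;0 0 10 0 0;0 0 0 0 0",
)

```text
clock: 3.93
tool_pos: [0.7043, 0.04, 0.4374]
eef_rot: [0.459, 0.538, -0.457, 0.539]
contact_force: [-0.7, 0.9, 0.2]
opening: 0.006
```

```bash
python3 - <<'E'
from plant import r, eyes
from h import *
s=r.get_state();info(s);print(goal(s,W([-50,-104,242])))
p,d=eyes.snapshot("top");cv2.imwrite("pics/a.png",cv2.resize(p[120:290,190:330],None,fx=4,fy=4))
p,d=eyes.snapshot("scene");cv2.imwrite("pics/b.png",cv2.resize(p[100:250,230:400],None,fx=4,fy=4))
E
```

```text
t 3.93 tip press [ -49.  -104.2  271.4] x [ 0.002  0.001 -1.   ] y bearing 9.3 q [-0.19  0.78  0.15  1.26 -0.12  1.11  0.13] F [-0.7  0.9  0.2] op 0.01
[29.36994036 -0.27543998  1.03927957]
```

View pics/b.png

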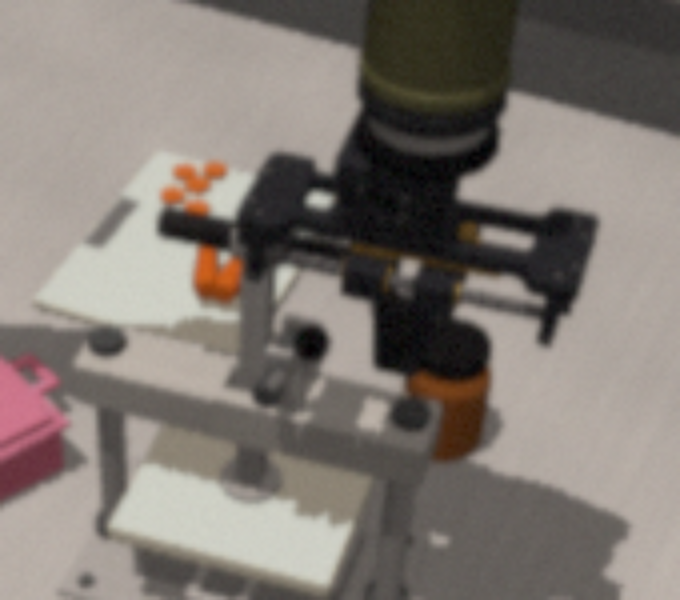

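Call:
carry_out(
  targets="0 14 0 0 0;0 13 0 0 0;0 0 0 0 0;0 0 -9 0 0;0 0 -9 0 0;0 0 -6 0 0;0 0 -5 0 0",
)

```text
clock: 4.62
tool_pos: [0.6739, 0.0346, 0.4107]
eef_rot: [0.459, 0.538, -0.458, 0.539]
contact_force: [-0.3, 0.0, 1.2]
opening: 0.007
```

```bash
python3 - <<'E'
from plant import r, eyes
from h import *
s=r.get_state();info(s)
p,d=eyes.snapshot("scene");cv2.imwrite("pics/c.png",cv2.resize(p[100:250,230:400],None,fx=4,fy=4))
E
```

```text
t 4.62 tip press [-49.5 -73.1 244.7] x [ 0.001  0.    -1.   ] y bearing 9.2 q [-0.19  0.76  0.15  1.4  -0.12  0.99  0.14] F [-0.3  0.   1.2] op 0.01
```

View pics/c.png

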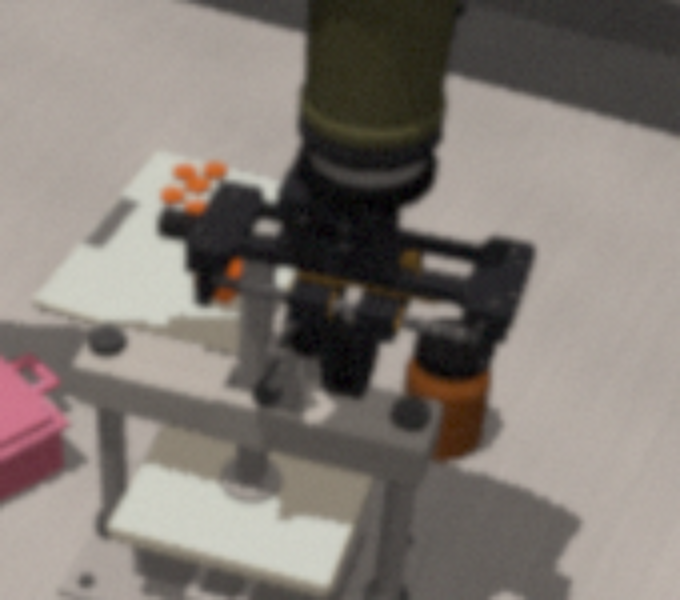

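Call:
carry_out(
  targets="0 0 -6 0 0;0 0 -6 0 0;0 -1 -6 0 0;0 -1 -6 0 0;0 -1 -6 0 0;0 0 -6 0 0",
)

```text
clock: 5.17
tool_pos: [0.6383, 0.029, 0.4129]
eef_rot: [0.458, 0.539, -0.458, 0.539]
contact_force: [0.9, 0.4, -0.1]
opening: 0.004
```

```bash
python3 - <<'E'
from plant import r, eyes
from h import *
s=r.get_state();info(s)
p,d=eyes.snapshot("scene");cv2.imwrite("pics/d.png",cv2.resize(p[100:250,230:400],None,fx=4,fy=4))
E
```

```text
t 5.17 tip press [-49.3 -36.8 246.9] x [ 0.  0. -1.] y bearing 9.2 q [-0.19  0.7   0.14  1.52 -0.12  0.93  0.15] F [ 0.9  0.4 -0.1] op 0.0
```

View pics/d.png

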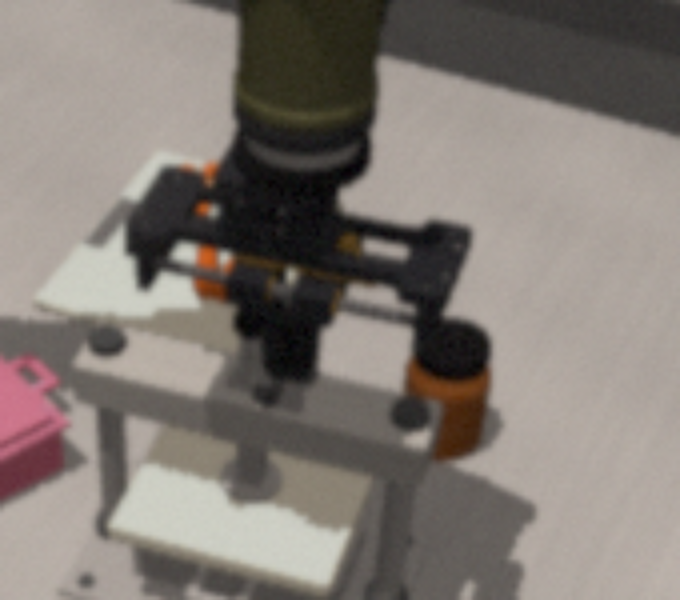

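Call:
carry_out(
  targets="0 -1 -7 0 0;0 -1 -7 0 0;0 -1 -7 0 0;0 -1 -7 0 0;0 -2 0 0 0;0 -10 10 0 0;0 -15 10 0 0;0 -20 10 0 0",
)

```text
clock: 5.88
tool_pos: [0.6408, 0.0295, 0.4634]
eef_rot: [0.458, 0.539, -0.459, 0.538]
contact_force: [0.5, -0.1, 0.4]
opening: 0.006
```

```bash
python3 - <<'E'
from plant import r, eyes
from h import *
s=r.get_state();info(s)
for t in (.5,1.5,1.92):
    a=np.pi/4+t; b=W([-46,-22.5-55*np.cos(a),221+55*np.sin(a)]);print(t,((proj("scene",eyes,b)-[230,100])*4).round())
p,d=eyes.snapshot("scene");cv2.imwrite("pics/e.png",cv2.resize(p[100:250,230:400],None,fx=4,fy=4))
C=cloud("scene",eyes,d)
for dz in (0,.014,.055):print(dz,((proj("scene",eyes,W([-75,0,77+1000*dz]))-[230,100])*4).round(),((proj("scene",eyes,W([0,60,285+1000*dz]))-[230,100])*4).round())
E
```

```text
t 5.88 tip press [-49.1 -39.  297.4] x [-0.003 -0.    -1.   ] y bearing 9.2 q [-0.2   0.66  0.15  1.45 -0.11  1.05  0.14] F [ 0.5 -0.1  0.4] op 0.01
0.5 [[295. 330.]]
1.5 [[213. 326.]]
1.92 [[192. 344.]]
0 [[215. 566.]] [[168. 238.]]
0.014 [[215. 552.]] [[168. 220.]]
0.055 [[216. 511.]] [[168. 165.]]
```

View pics/e.png

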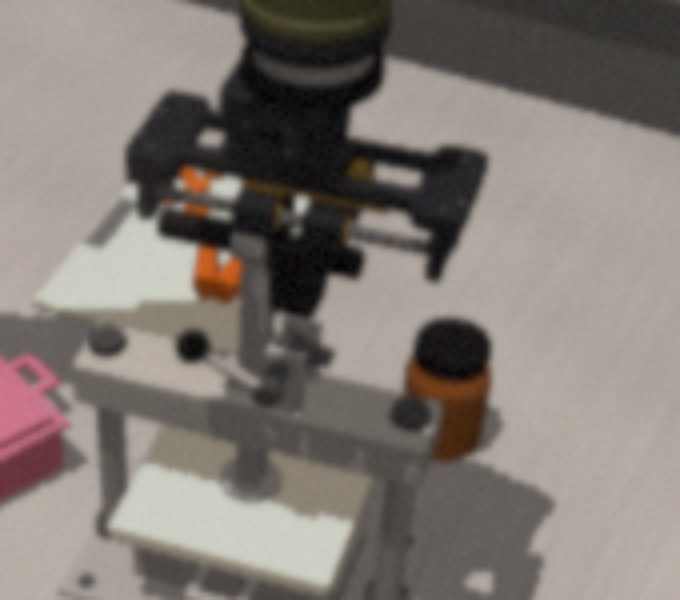

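Call:
carry_out(
  targets="0 -30 0 0 0;0.3 -30 0 0 0.1208;1 0 0 0 0.1208;1 0 0 0 0.1208;1 0 0 0 0.1208;1 0 0 0 0.1208;1 0 0 0 0.1208;1 0 0 0 0.1208;1 0 0 0 0.1208;1 0 0 0 0.1208;1 0 0 0 0.1208;1 0 0 0 0.1208;1 0 0 0 0.1208;1 0 0 0 0.1208",
  force=50,
)

```text
clock: 7.1
tool_pos: [0.6408, 0.0295, 0.5237]
eef_rot: [0.705, 0.055, -0.705, 0.055]
contact_force: [0.7, -0.1, 0.0]
opening: 0.966
```

```bash
python3 - <<'E'
from plant import r, eyes
from h import *
s=r.get_state();info(s);print(goal(s,W([0,0,281])))
p,d=eyes.snapshot("top");C=cloud("top",eyes,d)
P=C[(C[...,2]>.25)&(d>0)&(C[...,2]<.33)];L=R.from_euler('z',-YAW).apply(P-P0)*1000
L=L[(abs(L[:,0])<15)&(abs(L[:,1])<75)]
for y in range(-70,70,12):
    m=(L[:,1]>=y)&(L[:,1]<y+12)
    if m.sum()>3: print(y,m.sum(),np.percentile(L[m,2],[50,90]).round(1),L[m,0].mean().round(1))
E
```

```text
t 7.1 tip press [-49.2 -39.5 357.7] x [ 0.  0. -1.] y bearing -81.1 q [-0.42  0.67  0.61  1.36 -0.38  1.23 -1.2 ] F [ 0.7 -0.1  0. ] op 0.97
[ 76.71938533 -48.96671799  39.82555921]
```

Call:
carry_out(
  targets="1 0 -24.5 20 0;1 0 -24.5 20 0;1 10 0 0 0;1 20 0 0 0;1 20 0 0 0;1 20 0 0 0;1 7 0 0 0;0.1 0 0 0 0;0.1 0 0 0 0;0.1 0 0 0 0;0.1 0 0 0 0;0.1 0 0 0 0;0.1 0 0 0 0;0.1 0 0 0 0;0.1 0 0 0 0;0.1 0 0 0 0;0.1 0 0 0 0",
)

```text
clock: 8.57
tool_pos: [0.5935, 0.0714, 0.4467]
eef_rot: [-0.705, -0.057, 0.705, -0.057]
contact_force: [0.4, 0.4, 1.8]
opening: 0.266
```

```bash
python3 - <<'E'
from plant import r, eyes
from h import *
s=r.get_state();info(s)
p,d=eyes.snapshot("scene");cv2.imwrite("pics/f.png",cv2.resize(p[100:250,230:400],None,fx=4,fy=4))
E
```

```text
t 8.57 tip press [ -0.3   0.6 280.7] x [-0.  0. -1.] y bearing -80.8 q [-0.51  0.67  0.58  1.62 -0.42  0.98 -1.2 ] F [0.4 0.4 1.8] op 0.27
```

View pics/f.png

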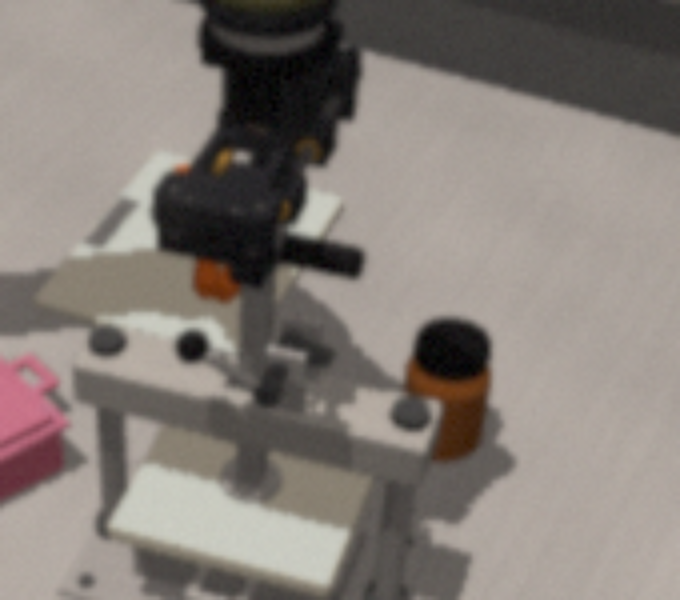

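Call:
carry_out(
  targets="0.1 -4 0 0 0;0.1 -6 0 0 0;0.1 -6 0 0 0;0.1 -6 0 0 0;0.1 -6 0 0 0;0.1 -6 0 0 0;0.1 -4 0 0 0;0.1 -3 0 0 0;0.1 0 0 0 0",
)

```text
clock: 9.37
tool_pos: [0.5934, 0.0717, 0.4879]
eef_rot: [-0.705, -0.057, 0.705, -0.057]
contact_force: [3.8, 3.1, -11.9]
opening: 0.199
```

```bash
python3 - <<'E'
from plant import r, eyes
from h import *
s=r.get_state();info(s)
p,d=eyes.snapshot("scene");cv2.imwrite("pics/g.png",cv2.resize(p[100:250,230:400],None,fx=4,fy=4))
E
```

```text
t 9.37 tip press [1.000e-01 7.000e-01 3.219e+02] x [-0.     0.001 -1.   ] y bearing -80.7 q [-0.53  0.63  0.61  1.56 -0.39  1.07 -1.23] F [  3.8   3.1 -11.9] op 0.2
```

View pics/g.png

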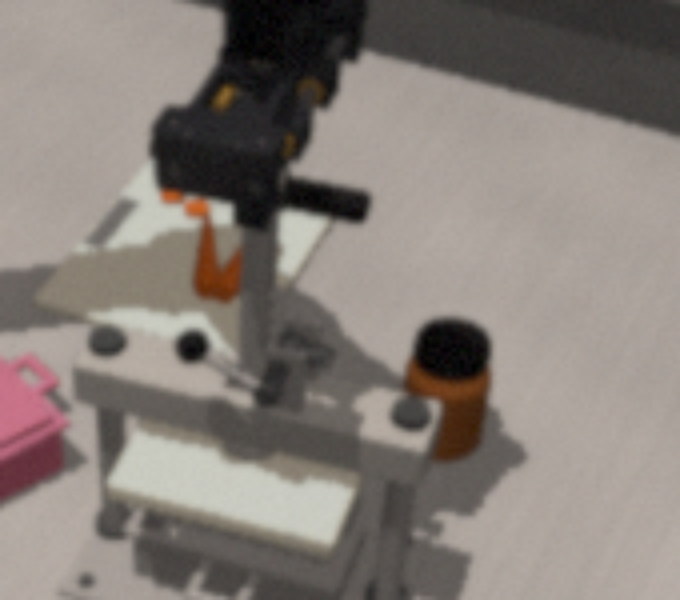

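Call:
carry_out(
  targets="0.1 -2 0 0 0;0.1 0 0 0 0;0.6 0 0 0 0;1 0 0 0 0;1 0 0 0 0;1 0 0 0 0;1 0 0 0 0;1 -20 0 0 0;1 -30 0 0 0;1 -20 0 0 0",
)

```text
clock: 10.25
tool_pos: [0.5935, 0.0709, 0.5623]
eef_rot: [0.706, 0.057, -0.704, 0.057]
contact_force: [1.0, -0.7, 0.2]
opening: 0.786
```

```bash
python3 - <<'E'
from plant import r, eyes
from h import *
s=r.get_state();info(s)
p,d=eyes.snapshot("scene");cv2.imwrite("pics/h.png",cv2.resize(p[100:270,230:400],None,fx=4,fy=4))
C=cloud("scene",eyes,d);L=R.from_euler('z',-YAW).apply((C-P0).reshape(-1,3))*1000
m=(L[:,0]>-70)&(L[:,0]<-40)&(abs(L[:,1])<70)&(L[:,2]>50)&(L[:,2]<145);print("platen top z (77 at 0)",np.median(L[m,2]),m.sum())
m=(abs(L[:,0])<15)&(abs(L[:,1])<70)&(L[:,2]>270)&(L[:,2]<370);print("bar",np.percentile(L[m,2],[10,50,90]))
E
```

```text
t 10.25 tip press [-9.000e-01  3.000e-01  3.963e+02] x [ 0.002 -0.    -1.   ] y bearing -80.8 q [-0.54  0.57  0.64  1.44 -0.35  1.25 -1.28] F [ 1.  -0.7  0.2] op 0.79
platen top z (77 at 0) 131.05884288833886 560
bar [293.39050353 341.75946017 349.82571268]
```

View pics/h.png

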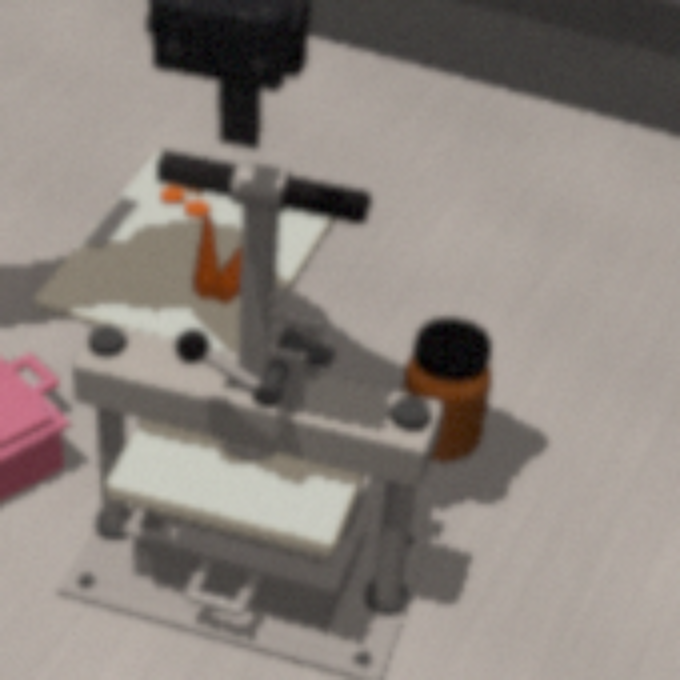

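Call:
carry_out(
  targets="1 0 0 0 -0.1208;1 0 0 0 -0.1208;1 0 0 0 -0.1208;1 0 0 0 -0.1208;1 0 0 0 -0.1208;1 0 0 0 -0.1208;1 0 0 0 -0.1208;1 0 0 0 -0.1208;1 0 0 0 -0.1208;1 0 0 0 -0.1208;1 0 0 0 -0.1208;1 0 0 0 -0.1208;1 0 0 0 -0.1208",
)

```text
clock: 11.38
tool_pos: [0.5934, 0.071, 0.5602]
eef_rot: [0.457, 0.54, -0.457, 0.54]
contact_force: [-0.4, -0.5, -0.5]
opening: 1.002
```

Call:
carry_out(
  targets="0.5 0 -24.6 -30.6 0;0.5 0 -24.6 -30.6 0;0.5 0 -24.6 -30.6 0;0.5 0 -24.6 -30.6 0;0.5 0 -24.6 -30.6 0;0.5 0 -24.6 -30.6 0;0.5 0 -24.6 -30.6 0;0.5 0 -24.6 -30.6 0;0.5 0 -24.6 -30.6 0;0.5 0 -24.6 -30.6 0;0.5 0 -24.6 -30.6 0;0.5 0 -24.6 -30.6 0;0.5 0 -24.6 -30.6 0;0.5 0 -24.6 -30.6 0;0.5 0 -24.6 -30.6 0;0.5 0 -24.6 -30.6 0;0.5 0 -24.6 -30.6 0;0.5 0 -24.6 -30.6 0",
)

```text
clock: 12.88
tool_pos: [0.0668, 0.5448, 0.5603]
eef_rot: [0.459, 0.539, -0.458, 0.538]
contact_force: [1.0, 0.4, -0.4]
opening: 0.499
```

```bash
python3 - <<'E'
from plant import r, eyes
from h import *
s=r.get_state();info(s);print(s["tool_pos"])
E
```

```text
t 12.88 tip press [551.3 444.6 394.3] x [ 0.001  0.001 -1.   ] y bearing 9.2 q [-1.54  0.42  0.    1.57 -0.    1.15 -1.37] F [ 1.   0.4 -0.4] op 0.5
[0.06682709 0.54478564 0.5603012 ]
```

Call:
carry_out(
  targets="0.5 0 -39 -6 0;0.5 0 -39 -6 0;0.5 0 -39 -6 0;0.5 0 -39 -6 0;0.5 0 0 -40 0;0.5 0 0 -40 0;0.5 0 0 -40 0;0.5 0 0 -40 0;0.5 0 0 -40 0;0.5 0 0 -40 0;0.5 0 0 -40 0;0.5 0 0 -40 0;0.5 0 0 -40 0;0.5 0 0 -40 0;0.5 0 0 -40 0",
)

```text
clock: 14.13
tool_pos: [-0.1455, 0.8163, 0.544]
eef_rot: [0.45, 0.543, -0.437, 0.558]
contact_force: [-0.2, -0.5, -0.4]
opening: 0.501
```

```bash
python3 - <<'E'
from plant import r, eyes
from h import *
s=r.get_state();info(s);print(s["tool_pos"])
E
```

```text
t 14.13 tip press [852.5 606.3 378.1] x [ 0.029  0.001 -1.   ] y bearing 12.3 q [-1.76  1.08 -0.47  0.22  0.45  1.87 -1.64] F [-0.2 -0.5 -0.4] op 0.5
[-0.1455357   0.81626147  0.54401526]
```

Call:
carry_out(
  targets="0.5 0 0 -40 0;0.5 0 0 -40 0;0.5 0 0 -40 0;0.5 0 0 -40 0",
)

```text
clock: 14.47
tool_pos: [-0.1599, 0.8296, 0.5302]
eef_rot: [0.453, 0.56, -0.414, 0.556]
contact_force: [-1.3, 0.1, 0.7]
opening: 0.5
```

```bash
python3 - <<'E'
from plant import r, eyes
from h import *
s=r.get_state();info(s);print(s["tool_pos"])
E
```

```text
t 14.47 tip press [875.6 617.1 364.5] x [ 0.029  0.047 -0.998] y bearing 14.2 q [-1.75  1.13 -1.2   0.15  1.19  1.91 -1.63] F [-1.3  0.1  0.7] op 0.5
[-0.15991693  0.82962234  0.53020292]
```

Call:
carry_out(
  targets="0.5 -10 0 40 0;0.5 -10 0 40 0;0.5 -40 0 0 0;0.5 -40 0 0 0;0.5 -40 0 0 0;0.5 -40 0 0 0;0.5 -40 0 0 0;0.5 -40 0 0 0",
)

```text
clock: 15.13
tool_pos: [-0.1492, 0.7402, 0.7065]
eef_rot: [0.457, 0.573, -0.405, 0.547]
contact_force: [0.6, -0.3, -0.5]
opening: 0.497
```

```bash
python3 - <<'E'
from plant import r, eyes
from h import *
s=r.get_state();info(s);print(s["tool_pos"])
E
```

```text
t 15.13 tip press [791.4 622.1 541.1] x [ 0.015  0.081 -0.997] y bearing 14.8 q [-1.76  0.91 -1.07  0.14  1.03  2.09 -1.62] F [ 0.6 -0.3 -0.5] op 0.5
[-0.14917212  0.74017048  0.70651802]
```

Call:
carry_out(
  targets="0.5 -40 0 0 0;0.5 -40 0 0 0;0.5 -40 0 0 0;0.5 -40 0 0 0;0.5 -40 0 0 0;0.5 -40 0 0 0",
)

```text
clock: 15.63
tool_pos: [-0.1406, 0.7021, 0.7621]
eef_rot: [0.463, 0.572, -0.399, 0.548]
contact_force: [0.1, 1.2, 0.4]
opening: 0.501
```

```bash
python3 - <<'E'
from plant import r, eyes
from h import *
s=r.get_state();info(s);print(s["tool_pos"])
E
```

```text
t 15.63 tip press [754.1 617.2 596.8] x [ 0.028  0.093 -0.995] y bearing 14.7 q [-1.85  0.83  0.05  0.14  0.02  2.09 -1.55] F [0.1 1.2 0.4] op 0.5
[-0.14056205  0.70211217  0.76205575]
```

Call:
carry_out(
  targets="0.5 -34 0 22 0;0.5 -34 0 22 0;0.5 -34 0 22 0;0.5 -34 0 22 0;0.5 -34 0 22 0;0.5 -34 0 22 0;0.5 -34 0 22 0;0.5 -34 0 22 0",
)

```text
clock: 16.3
tool_pos: [-0.1097, 0.5907, 0.9157]
eef_rot: [0.509, 0.627, -0.341, 0.482]
contact_force: [-0.8, 0.7, -0.0]
opening: 0.5
```

```bash
python3 - <<'E'
from plant import r, eyes
from h import *
s=r.get_state();info(s);print(s["tool_pos"])
E
```

```text
t 16.3 tip press [675.9 606.5 757.9] x [-0.018  0.31  -0.951] y bearing 14.5 q [-1.88  0.62  0.45  0.14 -0.33  2.09 -1.49] F [-0.8  0.7 -0. ] op 0.5
[-0.1097447   0.59065578  0.91573677]
```

Call:
carry_out(
  targets="0.5 -35 0 19 0;0.5 -35 0 19 0;0.5 -35 0 19 0;0.5 -35 0 19 0;0.5 -35 0 19 0;0.5 -35 0 19 0;0.5 -35 0 19 0;0.5 -35 0 19 0",
)

```text
clock: 16.97
tool_pos: [-0.0672, 0.4352, 1.0475]
eef_rot: [0.553, 0.678, -0.27, 0.402]
contact_force: [0.1, -0.2, 0.4]
opening: 0.498
```

```bash
python3 - <<'E'
from plant import r, eyes
from h import *
s=r.get_state();info(s);print(s["tool_pos"])
x=R.from_quat(s["eef_rot"]).apply([1,0,0]);print(R.from_euler('z',-YAW).apply(x))
E
```

```text
t 16.97 tip press [553.4 591.1 907.5] x [-0.064  0.533 -0.844] y bearing 14.1 q [-1.92  0.36  0.5   0.13 -0.32  2.09 -1.47] F [ 0.1 -0.2  0.4] op 0.5
[-0.06723673  0.43520977  1.04753608]
[ 0.53608964 -0.02153098 -0.84388644]
```

Call:
carry_out(
  targets="0.5 -35 0 19 0;0.5 -35 0 19 0;0.5 -35 0 19 0;0.5 0 0 0 0",
)

```text
clock: 17.3
tool_pos: [-0.0458, 0.3655, 1.088]
eef_rot: [0.569, 0.694, -0.241, 0.369]
contact_force: [0.8, -0.5, -0.4]
opening: 0.5
```

```bash
cat >> h.py <<'E'
def info2(s):
    info(s);x=R.from_quat(s["eef_rot"]).as_matrix();print("TCP",s["tool_pos"].round(3));print("axes in press cols",(R.from_euler('z',-YAW).as_matrix()@x).round(3).tolist())
E
python3 - <<'E'
from plant import r, eyes
from h import *
s=r.get_state();info2(s)
print(goal(s,[.2,.5,.45],0))
print(goal(s,W([-200,0,150]),.147))
E
```

```text
t 17.3 tip press [494.8 581.6 957.6] x [-0.08   0.613 -0.786] y bearing 13.7 q [-1.94  0.26  0.53  0.13 -0.31  2.09 -1.46] F [ 0.8 -0.5 -0.4] op 0.5
TCP [-0.046  0.365  1.088]
axes in press cols [[0.618, 0.078, -0.782], [-0.019, -0.993, -0.114], [-0.786, 0.085, -0.612]]
[564.15907588 215.53355071 347.66813229]
[ 235.20021722  454.76341136 1104.32212335]
```

Call:
carry_out(
  targets="0.5 20 8 12 0;0.5 31 12 19 0;0.5 31 12 19 0;0.5 31 12 19 0;0.5 31 12 19 0;0.5 31 12 19 0",
)

```text
clock: 17.8
tool_pos: [0.0093, 0.4047, 0.9295]
eef_rot: [0.569, 0.694, -0.245, 0.367]
contact_force: [0.6, 0.1, 0.7]
opening: 0.495
```

```bash
python3 - <<'E'
from plant import r, eyes
from h import *
s=r.get_state();info2(s)
print(goal(s,[.2,.5,.45],0))
E
```

```text
t 17.8 tip press [524.4 521.5 798.7] x [-0.084  0.611 -0.788] y bearing 13.5 q [-2.39 -0.05  0.68  1.17  0.03  1.35 -1.43] F [0.6 0.1 0.7] op 0.5
TCP [0.009 0.405 0.929]
axes in press cols [[0.616, 0.075, -0.784], [-0.015, -0.994, -0.107], [-0.788, 0.078, -0.611]]
[419.80538551 169.82674192 265.07859599]
```

Call:
carry_out(
  targets="0.5 32 13 20 0.05;0.5 32 13 20 0.05;0.5 32 13 20 0;0.5 32 13 20 0;0.5 32 13 20 0;0.5 32 13 20 0;0.5 32 13 20 0",
)

```text
clock: 18.38
tool_pos: [0.1, 0.4476, 0.6754]
eef_rot: [0.587, 0.681, -0.28, 0.338]
contact_force: [-2.4, -0.4, -0.4]
opening: 0.501
```

```bash
python3 - <<'E'
from plant import r, eyes
from h import *
s=r.get_state();info2(s)
print(goal(s,[.45,.3,.48],0));print(goal(s,W([-200,0,150]),.147))
E
```

```text
t 18.38 tip press [552.  425.  544.5] x [-0.083  0.609 -0.789] y bearing 8.9 q [-2.23  0.08  0.94  1.85 -0.5   0.68 -0.85] F [-2.4 -0.4 -0.4] op 0.5
TCP [0.1   0.448 0.675]
axes in press cols [[0.615, -0.005, -0.789], [-0.015, -1.0, -0.005], [-0.789, 0.015, -0.615]]
[ 35.10460386 319.9521292  280.82644674]
[-125.54362303  422.93959834  837.81253435]
```

```bash
python3 - <<'E'
from plant import r, eyes
from h import *
s=r.get_state()
g=goal(s,W([-260,0,430]),.147);print(g,np.linalg.norm(g)/40, W([-260,0,430]))
E
```

```text
[-383.24874292  427.53963632  713.04510737] 22.886992276083078 [ 0.63556911 -0.18485543  0.43      ]
```

Call:
carry_out(
  targets="0.5 -16.7 18.6 31 0;0.5 -16.7 18.6 31 0;0.5 -16.7 18.6 31 0;0.5 -16.7 18.6 31 0;0.5 -16.7 18.6 31 0;0.5 -16.7 18.6 31 0;0.5 -16.7 18.6 31 0;0.5 -16.7 18.6 31 0",
)

```text
clock: 19.05
tool_pos: [0.2911, 0.1956, 0.632]
eef_rot: [0.586, 0.681, -0.28, 0.338]
contact_force: [0.4, 0.7, 1.0]
opening: 0.498
```

```bash
python3 - <<'E'
from plant import r, eyes
from h import *
s=r.get_state();info2(s)
g=goal(s,W([-260,0,430]),.147);print(g,np.linalg.norm(g)/40, W([-260,0,430]))
E
```

```text
t 19.05 tip press [272.8 276.8 501.2] x [-0.084  0.61  -0.788] y bearing 9.0 q [-2.08 -0.37  1.19  2.04 -0.2   0.8  -0.57] F [0.4 0.7 1. ] op 0.5
TCP [0.291 0.196 0.632]
axes in press cols [[0.615, -0.004, -0.788], [-0.014, -1.0, -0.006], [-0.788, 0.015, -0.615]]
[-248.80544214  277.97481946  465.39056453] 14.911457965425495 [ 0.63556911 -0.18485543  0.43      ]
```

Call:
carry_out(
  targets="0.5 0 40 0 0;0.5 0 40 0 0;0.5 0 40 0 0;0.5 0 40 0 0;0.5 0 40 0 0;0.5 0 40 0 0;0.5 0 38 0 0",
)

```text
clock: 19.63
tool_pos: [0.4268, 0.2034, 0.6967]
eef_rot: [0.619, 0.646, -0.267, 0.358]
contact_force: [0.5, 1.0, 1.2]
opening: 0.5
```

```bash
python3 - <<'E'
from plant import r, eyes
from h import *
s=r.get_state();info2(s)
g=goal(s,W([-260,0,430]),.147);print(g,np.linalg.norm(g)/40, W([-260,0,430]))
E
```

```text
t 19.63 tip press [255.7 124.2 565. ] x [ 0.023  0.608 -0.794] y bearing 5.3 q [-2.4  -0.46  1.51  1.65  0.03  1.   -0.66] F [0.5 1.  1.2] op 0.5
TCP [0.427 0.203 0.697]
axes in press cols [[0.596, -0.068, -0.8], [-0.119, -0.993, -0.005], [-0.794, 0.098, -0.6]]
[-166.6232934   145.03261539  494.00776356] 13.528706790804716 [ 0.63556911 -0.18485543  0.43      ]
```

```bash
cat > fk.py <<'E'
import numpy as np
from scipy.spatial.transform import Rotation as R
from scipy.optimize import least_squares
D=[ # q, pos, quat
([-1.23421499,0.68999261,-0.1945179,1.56636522,0.15727335,0.90250057,-0.21510167],[0.18628128,0.5962396,0.40389881],[0.10595503,0.6990828,-0.10727651,0.69896246]),
([-1.41,0.57,0.13,1.39,-0.07,1.18,-1.12],[0.1862,0.5964,0.531],[0.459,0.537,-0.46,0.537]),
([-0.19,0.73,0.17,1.09,-0.11,1.33,0.12],[0.7069,0.0384,0.5302],[0.458,0.539,-0.458,0.538]),
([-0.2,0.71,0.15,1.41,-0.12,0.99,0.14],[0.6665,0.0332,0.4348],[0.465,0.532,-0.451,0.546]),
([-0.42,0.67,0.61,1.36,-0.38,1.23,-1.2],[0.6408,0.0295,0.5237],[0.705,0.055,-0.705,0.055]),
([-0.54,0.57,0.64,1.44,-0.35,1.25,-1.28],[0.5935,0.0709,0.5623],[0.706,0.057,-0.704,0.057]),
([-1.54,0.42,0.,1.57,0,1.15,-1.37],[0.0668,0.5448,0.5603],[0.459,0.539,-0.458,0.538]),
([-1.76,1.08,-0.47,0.22,0.45,1.87,-1.64],[-0.1455,0.8163,0.544],[0.45,0.543,-0.437,0.558]),
([-1.75,1.13,-1.2,0.15,1.19,1.91,-1.63],[-0.1599,0.8296,0.5302],[0.453,0.56,-0.414,0.556]),
([-1.85,0.83,0.05,0.14,0.02,2.09,-1.55],[-0.1406,0.7021,0.7621],[0.463,0.572,-0.399,0.548]),
([-1.88,0.62,0.45,0.14,-0.33,2.09,-1.49],[-0.1097,0.5907,0.9157],[0.509,0.627,-0.341,0.482]),
([-1.94,0.26,0.53,0.13,-0.31,2.09,-1.46],[-0.0458,0.3655,1.088],[0.569,0.694,-0.241,0.369]),
([-2.39,-0.05,0.68,1.17,0.03,1.35,-1.43],[0.0093,0.4047,0.9295],[0.569,0.694,-0.245,0.367]),
([-2.23,0.08,0.94,1.85,-0.5,0.68,-0.85],[0.1,0.4476,0.6754],[0.587,0.681,-0.28,0.338]),
([-2.08,-0.37,1.19,2.04,-0.2,0.8,-0.57],[0.2911,0.1956,0.632],[0.586,0.681,-0.28,0.338]),
([-2.4,-0.46,1.51,1.65,0.03,1.0,-0.66],[0.4268,0.2034,0.6967],[0.619,0.646,-0.267,0.358]),
]
LO=np.array([-3.01,-.46,-1.47,.13,-1,.04,-2.66]);HI=np.array([3.01,2.08,1.51,2.56,4.14,2.09,2.66])
def fk(q,p):
    h,l1,a1,l2,a2,l3,a3=p[:7];c=p[7];s=S
    Rm=R.from_euler('z',s[0]*q[0]+p[7]);P=np.array([0,0,h])
    Rm=Rm*R.from_euler('y',q[1]+p[8]);P=P+Rm.apply([0,0,l1])
    Rm=Rm*R.from_euler('z',s[1]*q[2]+p[9]);P=P+Rm.apply([a1,0,0])
    Rm=Rm*R.from_euler('y',q[3]);P=P+Rm.apply([a2,0,l2])
    Rm=Rm*R.from_euler('z',s[2]*q[4]+p[10]);
    Rm=Rm*R.from_euler('y',q[5]);P=P+Rm.apply([a3,0,l3])
    Rm=Rm*R.from_euler('z',s[3]*q[6]+p[11])
    # tool x = link z ; 
    return P,Rm*R.from_matrix(np.array([[0,0,-1.],[0,1,0],[1,0,0]]))
def res(p,w=.3):
    o=[]
    for q,x,e in D:
        P,Rm=fk(q,p);o+=list(P-x)+list(w*(R.from_quat(e).inv()*Rm).as_rotvec())
    return np.array(o)
S=[-1,-1,-1,-1]
if __name__=="__main__":
    import itertools
    best=None
    for s in itertools.product([-1,1],repeat=3):
      for o11 in (0,np.pi/2,np.pi,-np.pi/2):
        S[:]=[-1,*s]
        f=least_squares(res,[.3,.35,0,.35,0,.1,0,-.09,0,0,0,o11])
        if best is None or f.cost<best[0]: best=(f.cost,list(S),f.x)
    S[:]=best[1];print(best);e=res(best[2],1).reshape(-1,6);print(abs(e).max(0));np.savez("fk.npz",S=S,p=best[2])
else:
    f=np.load("fk.npz");S[:]=f["S"].tolist();PP=f["p"]
E
python3 fk.py
```

```text
(np.float64(0.0019241536547976103), [-1, -1, -1, -1], array([ 3.56529947e-01,  5.62561492e-01,  7.39412888e-03,  3.43749862e-01,
        4.12895512e-04,  1.74940963e-01, -1.47242967e-03, -5.04265826e-02,
       -1.22081890e-02, -3.26611663e-02,  1.77000063e-02,  1.49575736e+00]))
[0.01703837 0.01559613 0.02608172 0.02048047 0.020903   0.04854101]
```

```bash
cat > ik.py <<'E'
from fk import *
from fk import PP
from h import W,YAW,P0
def tgt(press_grasp,tilt,flip=False):
    a=np.deg2rad(tilt);x=np.array([np.sin(a),0,-np.cos(a)]);y=np.array([0,1. if flip else -1,0]);z=np.cross(x,y)
    M=R.from_euler('z',YAW).as_matrix()@np.c_[x,y,z]
    return W(press_grasp)-M[:,0]*.147,R.from_matrix(M)
def ik(P,Rm,q0):
    f=least_squares(lambda q:np.r_[(fk(q,PP)[0]-P)*3,(Rm.inv()*fk(q,PP)[1]).as_rotvec(),.003*(q-q0)],np.clip(q0,LO+.01,HI-.01),bounds=(LO,HI))
    P2,R2=fk(f.x,PP);return f.x,np.linalg.norm(P2-P),(Rm.inv()*R2).magnitude()
E
python3 - <<'E'
from ik import *
rng=np.random.default_rng(0)
for flip in (0,1):
  for g in ([-80,0,39],[-240,0,39],[-250,0,300]):
    P,Rm=tgt(g,38,flip);out=[]
    for k in range(25):
        q,e,a=ik(P,Rm,rng.uniform(LO,HI))
        if e<.01 and a<.03: out.append(q)
    print(flip,g,P.round(3),len(out))
    out=np.array(out)
    for q in out[np.argsort(out[:,0])][::2] if len(out) else []: print("  ",q.round(2))
E
```

```text
0 [-80, 0, 39] [ 0.621 -0.097  0.155] 13
   [ 0.06  1.16  0.34  1.54 -1.    1.19  1.17]
   [ 0.39  1.14 -0.29  1.54 -0.46  0.86  0.76]
   [ 0.52  1.19 -0.56  1.54 -0.13  0.79  0.49]
   [ 0.7   1.35 -1.    1.54  0.47  0.85 -0.02]
   [ 0.75  1.43 -1.15  1.54  0.66  0.92 -0.18]
   [ 0.8   1.58 -1.42  1.54  0.95  1.11 -0.39]
   [ 0.81  1.61 -1.47  1.54  0.99  1.15 -0.42]
0 [-240, 0, 39] [ 0.647 -0.254  0.155] 14
   [ 0.2   1.28  0.55  1.22 -0.99  1.49  1.18]
   [ 0.34  1.23  0.22  1.22 -0.74  1.32  1.04]
   [ 0.43  1.22  0.01  1.22 -0.57  1.24  0.93]
   [ 0.77  1.35 -0.84  1.22  0.27  1.14  0.33]
   [ 0.81  1.39 -0.96  1.22  0.4   1.17  0.24]
   [ 0.85  1.46 -1.14  1.22  0.59  1.23  0.12]
   [ 0.89  1.58 -1.4   1.22  0.83  1.36 -0.04]
0 [-250, 0, 300] [ 0.648 -0.264  0.416] 15
   [ 0.28  0.95  0.4   1.09 -0.75  1.73  0.88]
   [ 0.57  0.93 -0.3   1.09 -0.32  1.54  0.58]
   [ 0.61  0.94 -0.41  1.09 -0.24  1.52  0.52]
   [ 0.73  1.01 -0.76  1.09  0.01  1.49  0.33]
   [ 0.81  1.08 -1.01  1.09  0.2   1.51  0.18]
   [ 0.83  1.12 -1.14  1.09  0.3   1.52  0.11]
   [ 0.88  1.25 -1.47  1.09  0.57  1.61 -0.09]
   [ 0.88  1.25 -1.47  1.09  0.57  1.61 -0.09]
1 [-80, 0, 39] [ 0.621 -0.097  0.155] 10
   [ 0.06  1.16  0.34  1.54 -1.    1.19 -1.97]
   [ 0.25  1.13 -0.02  1.54 -0.73  0.98 -2.17]
   [ 0.3   1.13 -0.11  1.54 -0.64  0.93 -2.23]
   [ 0.53  1.2  -0.57  1.54 -0.13  0.79 -2.66]
   [ 0.53  1.2  -0.57  1.54 -0.13  0.79 -2.66]
1 [-240, 0, 39] [ 0.647 -0.254  0.155] 5
   [ 0.2   1.29  0.56  1.22 -1.    1.5  -1.96]
   [ 0.7   1.29 -0.65  1.22  0.07  1.12 -2.66]
   [ 0.7   1.29 -0.65  1.22  0.07  1.12 -2.66]
1 [-250, 0, 300] [ 0.648 -0.264  0.416] 12
   [ 0.14  1.04  0.82  1.09 -1.    1.91 -2.11]
   [ 0.18  1.01  0.69  1.09 -0.92  1.85 -2.15]
   [ 0.28  0.95  0.42  1.09 -0.76  1.73 -2.25]
   [ 0.44  0.92  0.02  1.09 -0.52  1.61 -2.42]
   [ 0.57  0.93 -0.32  1.09 -0.31  1.53 -2.57]
   [ 0.64  0.95 -0.48  1.09 -0.19  1.51 -2.66]
```

```bash
cat > sim.py <<'E'
from ik import *
def step(q,P,Rm):
    f=least_squares(lambda x:np.r_[(fk(x,PP)[0]-P)*3,(Rm.inv()*fk(x,PP)[1]).as_rotvec(),.02*(x-q)],np.clip(q,LO+1e-4,HI-1e-4),bounds=(LO,HI))
    return f.x
def run(q,wps,Rm,n=40,verbose=True):
    P=fk(q,PP)[0];Rc=fk(q,PP)[1]
    for w in wps:
        w=np.array(w,float);k=max(1,int(np.ceil(np.linalg.norm(w-P)/.04)));P1=P
        for i in range(k):
            q=step(q,P1+(w-P1)*(i+1)/k,Rm)
        P,Rc=fk(q,PP)
        if verbose: print(w,"q",q.round(2),"err",np.linalg.norm(P-w).round(3),(Rm.inv()*Rc).magnitude().round(3))
    return q
E
python3 - <<'E'
from sim import *
Rm=tgt([0,0,0],38)[1]
print("validate");run(np.array([-1.94,.26,.53,.13,-.31,2.09,-1.46]),[[.009,.405,.93],[.1,.448,.675],[.291,.196,.632],[.53,.23,.63]],Rm)
q0=np.array([-2.4,-.46,1.5,1.65,.03,1.,-.66])
print("A");run(q0,[[.2,.45,.6],[0,.55,.5],[.3,.5,.5],[.5,.3,.5],[.6,.1,.5],[.65,-.15,.5],[.648,-.264,.416],[.621,-.097,.155]],Rm)
print("B");run(q0,[[.2,.45,.6],[-.1,.7,.55],[.2,.65,.5],[.5,.4,.5],[.65,.1,.5],[.65,-.15,.5],[.648,-.264,.416]],Rm)
E
```

```text
validateTraceback (most recent call last):
  File "<stdin>", line 3, in <module>
  File "sim.py", line 12, in run
    if verbose: print(w,"q",q.round(2),"err",np.linalg.norm(P-w).round(3),(Rm.inv()*Rc).magnitude().round(3))
                                                                          ^^^^^^^^^^^^^^^^^^^^^^^^^^^^^^^
AttributeError: 'float' object has no attribute 'round'
```

```bash
sed -i 's/(Rm.inv()\*Rc).magnitude().round(3)/round(float((Rm.inv()*Rc).magnitude()),3)/' sim.py
cat > t.py <<'E'
from sim import *
Rm=tgt([0,0,0],38)[1]
print("validate");run(np.array([-1.94,.26,.53,.13,-.31,2.09,-1.46]),[[.009,.405,.93],[.1,.448,.675],[.291,.196,.632],[.53,.23,.63]],Rm)
q0=np.array([-2.4,-.46,1.5,1.65,.03,1.,-.66])
print("A");run(q0,[[.2,.45,.6],[0,.55,.5],[.3,.5,.5],[.5,.3,.5],[.6,.1,.5],[.65,-.15,.5],[.648,-.264,.416],[.621,-.097,.155]],Rm)
print("B");run(q0,[[.2,.45,.6],[-.1,.7,.55],[.2,.65,.5],[.5,.4,.5],[.65,.1,.5],[.65,-.15,.5],[.648,-.264,.416]],Rm)
E
python3 t.py
```

```text
validate
[0.009 0.405 0.93 ] q [-2.12 -0.03  0.5   1.16 -0.09  1.37 -1.45] err 0.0 0.0
[0.1   0.448 0.675] q [-1.95  0.07  0.68  1.84 -0.52  0.74 -0.81] err 0.0 0.0
[0.291 0.196 0.632] q [-1.62  0.03  1.27  2.01 -0.73  1.16  0.14] err 0.0 0.0
[0.53 0.23 0.63] q [-0.77  0.53  0.84  1.46 -1.    1.59  0.32] err 0.0 0.0
A
[0.2  0.45 0.6 ] q [-3.01 -0.39  1.51  1.98  0.28  0.52 -1.38] err 0.052 0.039
[0.   0.55 0.5 ] q [-1.73  0.37  0.17  2.01 -1.    0.24 -0.49] err 0.0 0.0
[0.3 0.5 0.5] q [-0.96  0.45 -0.01  1.85 -0.95  0.6  -0.06] err 0.0 0.0
[0.5 0.3 0.5] q [-0.47  0.52  0.07  1.72 -0.86  1.    0.27] err 0.0 0.0
[0.6 0.1 0.5] q [-0.13  0.61  0.13  1.52 -0.75  1.3   0.47] err 0.0 0.0
[ 0.65 -0.15  0.5 ] q [ 0.22  0.78  0.17  1.17 -0.65  1.64  0.64] err 0.0 0.0
[ 0.648 -0.264  0.416] q [ 0.37  0.93  0.18  1.09 -0.62  1.65  0.79] err 0.0 0.0
[ 0.621 -0.097  0.155] q [ 0.2   1.13  0.08  1.54 -0.81  1.03  1.04] err 0.0 0.0
B
[0.2  0.45 0.6 ] q [-3.01 -0.39  1.51  1.98  0.28  0.52 -1.38] err 0.052 0.039
[-0.1   0.7   0.55] q [-2.23  0.67  0.86  1.5  -0.99  0.7  -0.85] err 0.0 0.0
[0.2  0.65 0.5 ] q [-1.45  0.58  0.32  1.62 -1.    0.63 -0.32] err 0.0 0.0
[0.5 0.4 0.5] q [-0.73  0.59  0.25  1.59 -0.95  1.02  0.17] err 0.0 0.0
[0.65 0.1  0.5 ] q [-0.21  0.71  0.3   1.35 -0.84  1.43  0.47] err 0.0 0.0
[ 0.65 -0.15  0.5 ] q [ 0.15  0.79  0.33  1.17 -0.74  1.69  0.7 ] err 0.0 0.0
[ 0.648 -0.264  0.416] q [ 0.31  0.94  0.33  1.09 -0.71  1.7   0.85] err 0.0 0.0
```

```bash
cat > t.py <<'E'
from sim import *
Rm=tgt([0,0,0],38)[1]
q0=np.array([-2.4,-.46,1.5,1.65,.03,1.,-.66])
for w in ([.427,.35,.6],[.427,.203,.9],[.6,.35,.6],[.3,.5,.6],[.3,.3,.9],[.427,.2,.5],[.55,.2,.7]):
    print("--");run(q0,[w,[.3,.5,.55],[.5,.3,.5]],Rm)
E
python3 t.py
```

```text
--
[0.427 0.35  0.6  ] q [-2.69 -0.46  1.51  1.83  0.2   0.73 -1.  ] err 0.1 0.119
[0.3  0.5  0.55] q [-3.01 -0.46  1.51  1.95  0.52  0.54 -1.54] err 0.131 0.101
[0.5 0.3 0.5] q [-2.53 -0.46  1.51  1.98  0.23  0.62 -0.92] err 0.179 0.197
--
[0.427 0.203 0.9  ] q [-2.7  -0.46  1.51  0.96  0.06  1.66 -0.88] err 0.007 0.011
[0.3  0.5  0.55] q [-3.01 -0.46  1.51  1.95  0.52  0.54 -1.54] err 0.131 0.101
[0.5 0.3 0.5] q [-2.53 -0.46  1.51  1.98  0.23  0.62 -0.92] err 0.179 0.197
--
[0.6  0.35 0.6 ] q [-2.59 -0.46  1.51  1.71  0.27  0.8  -0.97] err 0.222 0.262
[0.3  0.5  0.55] q [-3.01 -0.46  1.51  1.95  0.52  0.54 -1.54] err 0.131 0.101
[0.5 0.3 0.5] q [-2.53 -0.46  1.51  1.98  0.23  0.62 -0.92] err 0.179 0.197
--
[0.3 0.5 0.6] q [-3.01 -0.46  1.51  1.85  0.43  0.62 -1.44] err 0.109 0.093
[0.3  0.5  0.55] q [-3.01 -0.46  1.51  1.95  0.52  0.54 -1.54] err 0.131 0.101
[0.5 0.3 0.5] q [-2.53 -0.46  1.51  1.98  0.23  0.62 -0.92] err 0.179 0.197
--
[0.3 0.3 0.9] q [-2.7  -0.27  1.51  1.14 -0.11  1.48 -0.97] err 0.0 0.0
[0.3  0.5  0.55] q [-3.01 -0.46  1.51  1.95  0.52  0.54 -1.54] err 0.131 0.101
[0.5 0.3 0.5] q [-2.53 -0.46  1.51  1.98  0.23  0.62 -0.92] err 0.179 0.197
--
[0.427 0.2   0.5  ] q [-2.36 -0.46  1.51  2.09  0.04  0.63 -0.63] err 0.107 0.129
[0.3  0.5  0.55] q [-3.01 -0.46  1.51  1.95  0.52  0.54 -1.54] err 0.131 0.101
[0.5 0.3 0.5] q [-2.53 -0.46  1.51  1.98  0.23  0.62 -0.92] err 0.179 0.197
--
[0.55 0.2  0.7 ] q [-2.41 -0.46  1.51  1.55  0.06  1.09 -0.68] err 0.117 0.17
[0.3  0.5  0.55] q [-3.01 -0.46  1.51  1.95  0.52  0.54 -1.54] err 0.131 0.101
[0.5 0.3 0.5] q [-2.53 -0.46  1.51  1.98  0.23  0.62 -0.92] err 0.179 0.197
```

```bash
cat > t.py <<'E'
from sim import *
Rm=tgt([0,0,0],38)[1]
q0=np.array([-2.4,-.46,1.5,1.65,.03,1.,-.66])
for ws in ([[.29,.196,.632],[.1,.3,.65],[-.05,.5,.6],[-.05,.65,.55],[.2,.6,.5]],[[.29,.196,.632],[.1,.448,.675],[-.05,.6,.55],[.2,.6,.5]],[[.1,.4,.675],[-.15,.5,.55],[-.1,.7,.5],[.2,.6,.5]]):
    print("--");run(q0,ws,Rm)
E
python3 t.py
```

```text
--
[0.29  0.196 0.632] q [-2.19 -0.41  1.26  2.02 -0.14  0.84 -0.61] err 0.0 0.0
[0.1  0.3  0.65] q [-1.98 -0.24  0.6   2.12 -0.21  0.63 -1.04] err 0.0 0.0
[-0.05  0.5   0.6 ] q [-2.11  0.19  0.46  1.94 -0.4   0.41 -1.19] err 0.0 0.0
[-0.05  0.65  0.55] q [-1.91  0.47  0.32  1.66 -0.57  0.44 -1.05] err 0.0 0.0
[0.2 0.6 0.5] q [-1.21  0.5  -0.03  1.75 -0.83  0.47 -0.39] err 0.0 0.0
--
[0.29  0.196 0.632] q [-2.19 -0.41  1.26  2.02 -0.14  0.84 -0.61] err 0.0 0.0
[0.1   0.448 0.675] q [-2.38  0.12  1.19  1.84 -0.65  0.79 -0.69] err 0.0 0.0
[-0.05  0.6   0.55] q [-2.22  0.48  0.79  1.79 -1.    0.55 -0.66] err 0.0 0.0
[0.2 0.6 0.5] q [-1.36  0.51  0.21  1.75 -1.    0.56 -0.25] err 0.0 0.0
--
[0.1   0.4   0.675] q [-2.44 -0.07  1.06  1.92 -0.31  0.68 -1.  ] err 0.0 0.0
[-0.15  0.5   0.55] q [-2.55  0.34  0.79  1.99 -0.67  0.32 -1.11] err 0.0 0.0
[-0.1  0.7  0.5] q [-2.08  0.64  0.52  1.58 -0.85  0.47 -0.9 ] err 0.0 0.0
[0.2 0.6 0.5] q [-1.36  0.51  0.21  1.75 -1.    0.56 -0.25] err 0.0 0.0
```

```bash
python3 - <<'E'
from plant import r, eyes
from h import *
s=r.get_state();Rt=R.from_quat(s["eef_rot"]).inv();p=s["tool_pos"]
for w in ([.29,.196,.632],[.1,.3,.65],[-.05,.5,.6],[-.05,.65,.55]):
    d=1000*Rt.apply(np.array(w)-p);n=np.ceil(np.linalg.norm(d)/40);print(w,n,(d/n).round(1));p=np.array(w)
E
```

```text
[0.29, 0.196, 0.632] 4.0 [ 10.9 -35.6   6.6]
[0.1, 0.3, 0.65] 6.0 [  7.4 -29.5 -19.7]
[-0.05, 0.5, 0.6] 7.0 [ 22.6 -19.3 -21.1]
[-0.05, 0.65, 0.55] 4.0 [ 32.7   2.2 -22.1]
```

Call:
carry_out(
  targets="0.5 10.9 -35.6 6.6 0;0.5 10.9 -35.6 6.6 0;0.5 10.9 -35.6 6.6 0;0.5 10.9 -35.6 6.6 0;0.5 7.4 -29.5 -19.7 0;0.5 7.4 -29.5 -19.7 0;0.5 7.4 -29.5 -19.7 0;0.5 7.4 -29.5 -19.7 0;0.5 7.4 -29.5 -19.7 0;0.5 7.4 -29.5 -19.7 0;0.5 22.6 -19.3 -21.1 0;0.5 22.6 -19.3 -21.1 0;0.5 22.6 -19.3 -21.1 0;0.5 22.6 -19.3 -21.1 0;0.5 22.6 -19.3 -21.1 0;0.5 22.6 -19.3 -21.1 0;0.5 22.6 -19.3 -21.1 0",
)

```text
clock: 21.05
tool_pos: [-0.0517, 0.5014, 0.5993]
eef_rot: [0.618, 0.646, -0.267, 0.359]
contact_force: [0.3, -0.2, 0.0]
opening: 0.5
```

```bash
python3 - <<'E'
from plant import r, eyes
from h import *
s=r.get_state();info2(s)
E
```

```text
t 21.05 tip press [626.3 549.  467.5] x [ 0.022  0.607 -0.794] y bearing 5.3 q [-1.78  0.19 -0.04  1.91  0.44  0.45 -2.04] F [ 0.3 -0.2  0. ] op 0.5
TCP [-0.052  0.501  0.599]
axes in press cols [[0.596, -0.067, -0.8], [-0.119, -0.993, -0.005], [-0.794, 0.098, -0.6]]
```

```bash
cat > t.py <<'E'
from sim import *
from plant import r
s=r.get_state();Rm=R.from_quat(s["eef_rot"])
for ws in ([[.2,.6,.5],[.5,.4,.5],[.62,.1,.5],[.65,-.15,.5],[.648,-.264,.416],[.621,-.097,.155]],[[-.05,.65,.55],[.2,.6,.5],[.5,.4,.5],[.62,.1,.5],[.65,-.15,.5]]):
    print("--");run(s["q"],ws,Rm)
E
python3 t.py
```

```text
--
[0.2 0.6 0.5] q [-0.95  0.52 -0.49  1.78  0.15  0.27 -1.3 ] err 0.0 0.0
[0.5 0.4 0.5] q [-0.08  0.7  -0.96  1.65  0.14  0.56 -0.73] err 0.0 0.0
[0.62 0.1  0.5 ] q [ 0.5   0.83 -1.14  1.52  0.15  0.92 -0.32] err 0.0 0.0
[ 0.65 -0.15  0.5 ] q [ 0.78  0.95 -1.17  1.25  0.19  1.3  -0.03] err 0.0 0.0
[ 0.648 -0.264  0.416] q [ 0.87  1.09 -1.12  1.17  0.27  1.36  0.13] err 0.0 0.0
[ 0.621 -0.097  0.155] q [ 0.71  1.32 -0.95  1.61  0.43  0.67  0.01] err 0.0 0.0
--
[-0.05  0.65  0.55] q [-1.66  0.46 -0.13  1.65  0.35  0.41 -1.89] err 0.0 0.0
[0.2 0.6 0.5] q [-0.92  0.52 -0.54  1.78  0.26  0.28 -1.4 ] err 0.0 0.0
[0.5 0.4 0.5] q [-0.05  0.72 -1.03  1.65  0.24  0.57 -0.82] err 0.0 0.0
[0.62 0.1  0.5 ] q [ 0.52  0.87 -1.23  1.52  0.24  0.93 -0.4 ] err 0.0 0.0
[ 0.65 -0.15  0.5 ] q [ 0.8   0.99 -1.26  1.25  0.28  1.32 -0.1 ] err 0.0 0.0
```

```bash
cat > legs.py <<'E'
import sys,json
from plant import r
from h import *
s=r.get_state();Rt=R.from_quat(s["eef_rot"]).inv();p=s["tool_pos"]
for w in json.loads(sys.argv[1]):
    d=1000*Rt.apply(np.array(w)-p);n=np.ceil(np.linalg.norm(d)/40);print(w,n,(d/n).round(1));p=np.array(w)
E
python3 legs.py "[[0.2,0.6,0.54],[0.5,0.4,0.57],[0.62,0.1,0.57],[0.65,-0.15,0.57],[0.648,-0.264,0.45]]"
```

```text
[0.2, 0.6, 0.54] 7.0 [16.1 36.1 -1.3]
[0.5, 0.4, 0.57] 10.0 [-13.9  28.2  18. ]
[0.62, 0.1, 0.57] 9.0 [-20.   10.1  28.1]
[0.65, -0.15, 0.57] 7.0 [-21.6   1.   28.7]
[0.648, -0.264, 0.45] 5.0 [ 5.2 -4.9 32.3]
```

Call:
carry_out(
  targets="0.5 16.1 36.1 -1.3 0;0.5 16.1 36.1 -1.3 0;0.5 16.1 36.1 -1.3 0;0.5 16.1 36.1 -1.3 0;0.5 16.1 36.1 -1.3 0;0.5 16.1 36.1 -1.3 0;0.5 16.1 36.1 -1.3 0;0.5 -13.9 28.2 18 0;0.5 -13.9 28.2 18 0;0.5 -13.9 28.2 18 0",
)

```text
clock: 21.88
tool_pos: [0.2927, 0.5384, 0.5488]
eef_rot: [0.618, 0.646, -0.268, 0.358]
contact_force: [0.0, 0.5, 0.1]
opening: 0.5
```

```bash
python3 - <<'E'
from plant import r, eyes
from h import *
s=r.get_state();info2(s)
E
python3 legs.py "[[0.5,0.4,0.57],[0.62,0.1,0.57],[0.65,-0.15,0.57],[0.648,-0.264,0.45]]"
```

```text
t 21.88 tip press [607.6 203.4 416.9] x [ 0.021  0.607 -0.795] y bearing 5.3 q [-0.72  0.47 -0.56  1.69  0.03  0.43 -1.05] F [0.  0.5 0.1] op 0.5
TCP [0.293 0.538 0.549]
axes in press cols [[0.596, -0.067, -0.8], [-0.117, -0.993, -0.004], [-0.795, 0.096, -0.599]]
[0.5, 0.4, 0.57] 7.0 [-13.8  27.8  17.7]
[0.62, 0.1, 0.57] 9.0 [-20.   10.1  28.1]
[0.65, -0.15, 0.57] 7.0 [-21.6   0.9  28.8]
[0.648, -0.264, 0.45] 5.0 [ 5.2 -4.8 32.3]
```

Good posture. On along the arc.

Call:
carry_out(
  targets="0.5 -13.8 27.8 17.7 0;0.5 -13.8 27.8 17.7 0;0.5 -13.8 27.8 17.7 0;0.5 -13.8 27.8 17.7 0;0.5 -13.8 27.8 17.7 0;0.5 -13.8 27.8 17.7 0;0.5 -13.8 27.8 17.7 0;0.5 -20 10.1 28.1 0;0.5 -20 10.1 28.1 0;0.5 -20 10.1 28.1 0;0.5 -20 10.1 28.1 0",
)

```text
clock: 22.8
tool_pos: [0.5522, 0.2652, 0.5705]
eef_rot: [0.618, 0.646, -0.268, 0.358]
contact_force: [-0.6, 0.5, 0.4]
opening: 0.503
```

```bash
python3 - <<'E'
from plant import r, eyes
from h import *
s=r.get_state();info2(s)
E
python3 legs.py "[[0.62,0.1,0.57],[0.65,-0.15,0.57],[0.648,-0.264,0.45]]"
```

```text
t 22.8 tip press [296.6  -9.2 438.7] x [ 0.021  0.608 -0.794] y bearing 5.3 q [ 0.11  0.59 -0.88  1.51 -0.1   0.82 -0.4 ] F [-0.6  0.5  0.4] op 0.5
TCP [0.552 0.265 0.57 ]
axes in press cols [[0.596, -0.067, -0.8], [-0.118, -0.993, -0.004], [-0.794, 0.097, -0.6]]
[0.62, 0.1, 0.57] 5.0 [-19.7  10.4  27.9]
[0.65, -0.15, 0.57] 7.0 [-21.6   0.9  28.7]
[0.648, -0.264, 0.45] 5.0 [ 5.2 -4.8 32.3]
```

Call:
carry_out(
  targets="0.5 -19.7 10.4 27.9 0;0.5 -19.7 10.4 27.9 0;0.5 -19.7 10.4 27.9 0;0.5 -19.7 10.4 27.9 0;0.5 -19.7 10.4 27.9 0;0.5 -21.6 0.9 28.7 0;0.5 -21.6 0.9 28.7 0;0.5 -21.6 0.9 28.7 0;0.5 -21.6 0.9 28.7 0;0.5 -21.6 0.9 28.7 0;0.5 -21.6 0.9 28.7 0;0.5 -21.6 0.9 28.7 0;0.5 -21.6 0.9 28.7 0;0.7 -21.6 0.9 28.7 0;0.7 0 0 0 0",
)

```text
clock: 24.05
tool_pos: [0.658, -0.2286, 0.5675]
eef_rot: [0.622, 0.642, -0.272, 0.357]
contact_force: [0.0, -1.3, -0.8]
opening: 0.627
```

```bash
python3 - <<'E'
from plant import r, eyes
from h import *
s=r.get_state();info2(s)
for g in ([-150,0,110],[-84,0,41]):print(g,goal(s,W(g),.155))
p,d=eyes.snapshot("scene");cv2.imwrite("pics/i.png",p)
p,d=eyes.snapshot("wrist");cv2.imwrite("pics/iw.png",p)
E
```

```text
t 24.05 tip press [-208.6  -35.8  435.3] x [ 0.028  0.604 -0.797] y bearing 4.6 q [ 0.71  0.86 -0.88  0.96 -0.03  1.55  0.15] F [ 0.  -1.3 -0.8] op 0.63
TCP [ 0.658 -0.229  0.568]
axes in press cols [[0.591, -0.081, -0.802], [-0.125, -0.992, 0.008], [-0.797, 0.095, -0.597]]
[-150, 0, 110] [300.36558927 -71.21926658 147.39468915]
[-84, 0, 41] [394.37072908 -83.11147257 135.62145147]
```

View pics/i.png

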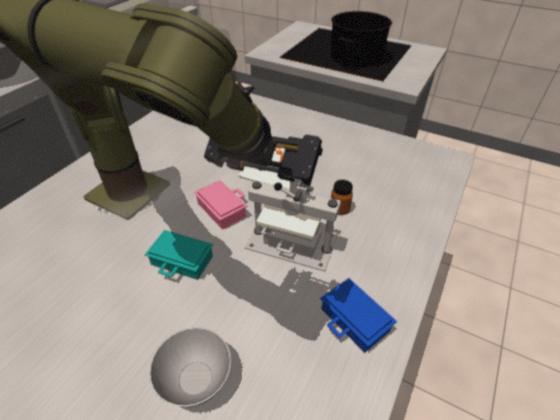

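View pics/iw.png

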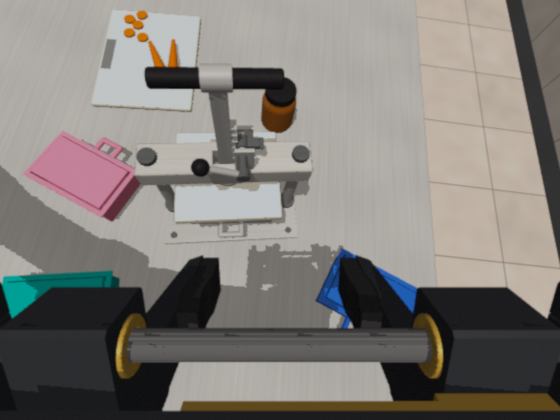

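```bash
python3 - <<'E'
from plant import r, eyes
from h import *
s=r.get_state();c=eyes.camera_params("wrist");K=c["intrinsics"];T=c["T_tool_cam"]
Rt=R.from_quat(s["eef_rot"])
def wr(uv,z):
    d=T[:3,:3]@np.linalg.inv(K)@[uv[0],uv[1],1];d=Rt.apply(d);o=s["tool_pos"]+Rt.apply(T[:3,3])
    P=o+d*(z-o[2])/d[2];return R.from_euler('z',-YAW).apply(P-P0)*1000
img=cv2.imread("pics/iw.png");cv2.imwrite("pics/iwc.png",cv2.resize(img[150:260,140:320],None,fx=4,fy=4,interpolation=cv2.INTER_CUBIC))
for uv,z in (((231,233),.039),((219,228),.039),((244,228),.039),((174,235),.005),((288,230),.005),((147,156),.19),((301,153),.19)):print(uv,wr(uv,z).round(1))
t=W([-77,0,38]);x=Rt.apply([1,0,0])
print(goal(s,t-.1*x,.155),goal(s,t,.155))
E
```

```text
(231, 233) [-64.4   1.8  39. ]
(219, 228) [-54.3  22.5  39. ]
(244, 228) [-56.2 -21.3  39. ]
(174, 235) [-54.  106.3   5. ]
(288, 230) [ -53.7 -104.5    5. ]
(147, 156) [  6.9 106.9 190. ]
(301, 153) [   7.7 -105.7  190. ]
[297.08075319 -82.82151108 141.50668901] [397.08075319 -82.82151108 141.50668901]
```

View pics/iwc.png

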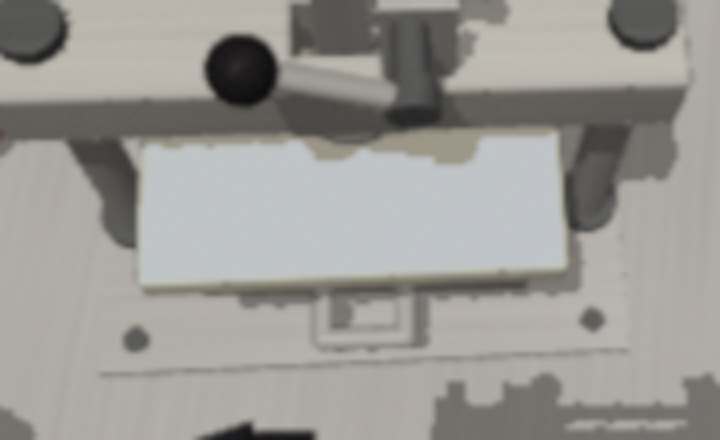

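Call:
carry_out(
  targets="1 33 -9.2 15.7 0;1 33 -9.2 15.7 0;1 33 -9.2 15.7 0;1 33 -9.2 15.7 0;1 33 -9.2 15.7 0;1 33 -9.2 15.7 0;1 33 -9.2 15.7 0;1 33 -9.2 15.7 0;1 33 -9.2 15.7 0;1 0 0 0 0",
)

```text
clock: 24.98
tool_pos: [0.5965, -0.1549, 0.2353]
eef_rot: [0.615, 0.651, -0.269, 0.354]
contact_force: [-1.3, -0.3, -0.5]
opening: 0.998
```

```bash
python3 - <<'E'
from plant import r, eyes
from h import *
s=r.get_state();info2(s)
print(goal(s,W([-77,0,38]),.155))
p,d=eyes.snapshot("scene");cv2.imwrite("pics/j.png",p)
p,d=eyes.snapshot("wrist");cv2.imwrite("pics/jw.png",p)
E
```

```text
t 24.98 tip press [-124.4   16.5  103.8] x [ 0.007  0.61  -0.792] y bearing 5.7 q [ 0.74  1.11 -0.82  1.6   0.11  0.77  0.28] F [-1.3 -0.3 -0.5] op 1.0
TCP [ 0.596 -0.155  0.235]
axes in press cols [[0.601, -0.061, -0.797], [-0.105, -0.995, -0.003], [-0.792, 0.085, -0.604]]
[93.33411551  7.89113361  2.02972503]
```

View pics/j.png

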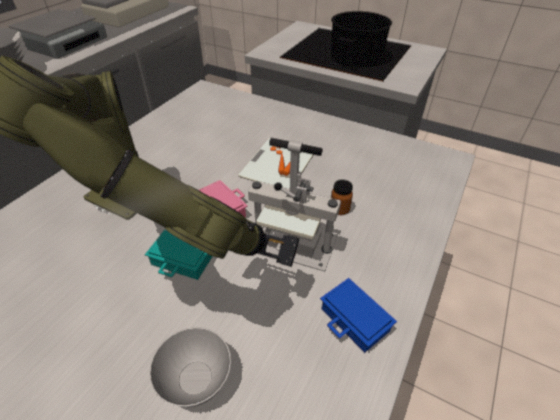

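View pics/jw.png

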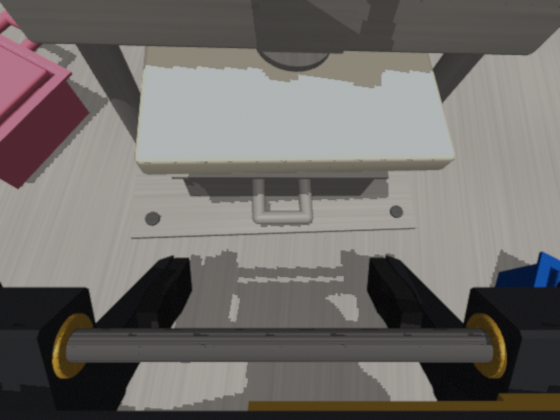

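Call:
carry_out(
  targets="1 20 2 0 0;1 20 2 1 0;1 20 2 1 0;1 12 0 0 0;1 0 0 0 0",
)

```text
clock: 25.5
tool_pos: [0.6091, -0.1125, 0.1852]
eef_rot: [0.618, 0.647, -0.266, 0.359]
contact_force: [0.2, -0.1, 0.5]
opening: 0.997
```

```bash
python3 - <<'E'
from plant import r, eyes
from h import *
s=r.get_state();info2(s)
print(goal(s,W([-77,0,38]),.155))
p,d=eyes.snapshot("wrist");cv2.imwrite("pics/kw.png",p)
E
```

```text
t 25.5 tip press [-85.1  -5.   53.6] x [ 0.021  0.609 -0.793] y bearing 5.5 q [ 0.66  1.18 -0.79  1.61  0.13  0.65  0.26] F [ 0.2 -0.1  0.5] op 1.0
TCP [ 0.609 -0.113  0.185]
axes in press cols [[0.598, -0.064, -0.799], [-0.118, -0.993, -0.008], [-0.793, 0.099, -0.601]]
[27.65051031 -7.01893603  2.90269282]
```

View pics/kw.png

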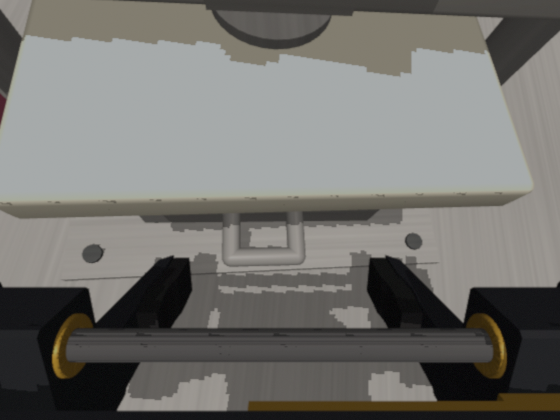

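Call:
carry_out(
  targets="1 9 -4 1 0;1 9 -3 1 0;1 9 0 1 0;1 0 0 0 0",
)

```text
clock: 25.88
tool_pos: [0.6016, -0.1004, 0.1589]
eef_rot: [0.618, 0.647, -0.267, 0.358]
contact_force: [-1.2, 0.4, -0.8]
opening: 1.002
```

```bash
python3 - <<'E'
from plant import r, eyes
from h import *
s=r.get_state();info2(s)
print(goal(s,W([-77,0,38]),.155))
p,d=eyes.snapshot("wrist");cv2.imwrite("pics/lw.png",p)
p,d=eyes.snapshot("scene");cv2.imwrite("pics/l.png",cv2.resize(p[100:290,200:380],None,fx=3.1,fy=3.1))
E
```

```text
t 25.88 tip press [-71.9   0.8  27.2] x [ 0.019  0.609 -0.793] y bearing 5.4 q [ 0.65  1.22 -0.77  1.64  0.14  0.59  0.26] F [-1.2  0.4 -0.8] op 1.0
TCP [ 0.602 -0.1    0.159]
axes in press cols [[0.598, -0.066, -0.799], [-0.116, -0.993, -0.005], [-0.793, 0.095, -0.601]]
[-0.49626712  2.19860534 -2.44272462]
```

View pics/lw.png

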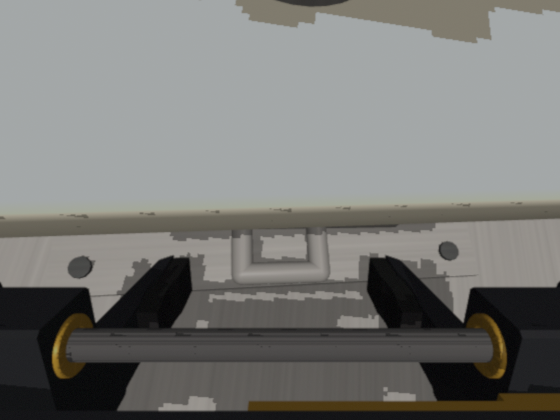

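View pics/l.png

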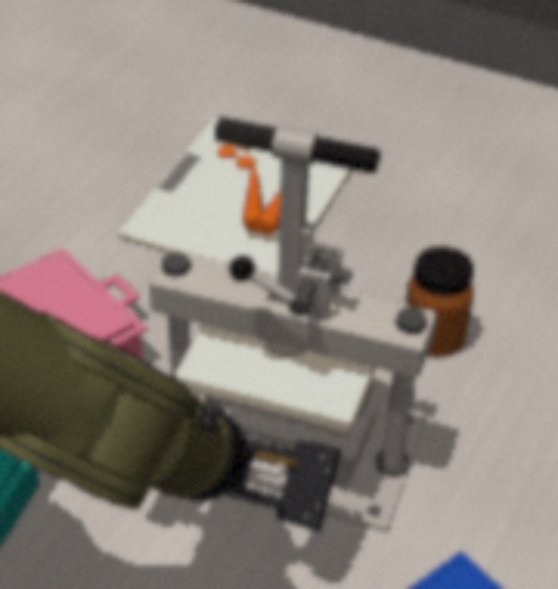

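```bash
python3 - <<'E'
from plant import r, eyes
from h import *
s=r.get_state();c=eyes.camera_params("wrist");K=c["intrinsics"];Ti=np.linalg.inv(c["T_tool_cam"])
def pj(P):
    v=K@(Ti@np.r_[P,1])[:3];return (v[:2]/v[2]).round(1)
for P in ([.166,-.044,-.009],[.166,-.044,.009],[.166,.044,0],[.155,0,0],[.155,0,-.009],[.147,0,0]):print(P,pj(P))
Rt=R.from_quat(s["eef_rot"])
for g in ([-76,0,39],[-76,23,39],[-76,-23,39],[-45,0,39],[-75,0,116]): 
    L=Rt.inv().apply(W(g)-s["tool_pos"]);print(g,(1000*L).round(1),pj(L))
E
```

```text
[0.166, -0.044, -0.009] [190.1 261.7]
[0.166, -0.044, 0.009] [193.1 293.9]
[0.166, 0.044, 0] [368.8 278. ]
[0.155, 0, 0] [280.2 289.8]
[0.155, 0, -0.009] [280.3 272.5]
[0.147, 0, 0] [280.3 299.5]
[-76, 0, 39] [155.5   1.   -3.8] [282.5 281.9]
[-76, 23, 39] [152.8 -21.8  -4. ] [232.3 284.7]
[-76, -23, 39] [158.2  23.9  -3.7] [331.  279.2]
[-45, 0, 39] [174.   -1.  -28.6] [278.1 218.3]
[-75, 0, 116] [ 95.    8.5 -50.9] [315.8 237.1]
```

Call:
carry_out(
  targets="1 3 0 -4 0;0.8 0 0 0 0;0.4 0 0 0 0;0.4 0 0 0 0;0.4 0 0 0 0;0.4 0 0 0 0;0.4 0 0 0 0;0.4 0 0 0 0;0.4 0 0 0 0;0.4 0 0 0 0",
  force=30,
)

```text
clock: 26.82
tool_pos: [0.602, -0.0962, 0.1603]
eef_rot: [0.618, 0.647, -0.267, 0.358]
contact_force: [-0.2, -0.9, -0.2]
opening: 0.511
```

```bash
python3 - <<'E'
from plant import r, eyes
from h import *
s=r.get_state();info2(s)
p,d=eyes.snapshot("wrist");cv2.imwrite("pics/mw.png",p)
E
```

```text
t 26.82 tip press [-68.1  -0.6  28.5] x [ 0.021  0.608 -0.794] y bearing 5.4 q [ 0.64  1.21 -0.77  1.65  0.14  0.58  0.25] F [-0.2 -0.9 -0.2] op 0.51
TCP [ 0.602 -0.096  0.16 ]
axes in press cols [[0.597, -0.066, -0.8], [-0.118, -0.993, -0.006], [-0.794, 0.098, -0.6]]
```

View pics/mw.png

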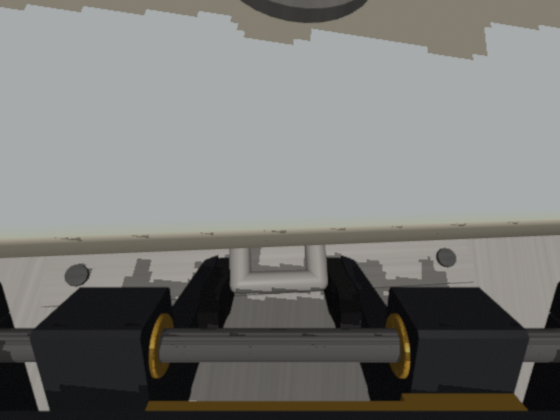

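Call:
carry_out(
  targets="0.4 -4.8 0.5 6.4 0;0.4 -7.2 0.8 9.6 0;0.4 -7.2 0.8 9.6 0;0.4 -7.2 0.8 9.6 0;0.4 -7.2 0.8 9.6 0",
  force=40,
)

```text
clock: 27.28
tool_pos: [0.6109, -0.1527, 0.1602]
eef_rot: [0.618, 0.647, -0.267, 0.358]
contact_force: [-0.5, 3.4, -1.6]
opening: 0.5
```

```bash
python3 - <<'E'
from plant import r, eyes
from h import *
s=r.get_state();info2(s)
p,d=eyes.snapshot("wrist");cv2.imwrite("pics/nw.png",p)
E
```

```text
t 27.28 tip press [-125.1   -0.4   28.6] x [ 0.021  0.609 -0.793] y bearing 5.4 q [ 0.71  1.23 -0.78  1.55  0.15  0.7   0.31] F [-0.5  3.4 -1.6] op 0.5
TCP [ 0.611 -0.153  0.16 ]
axes in press cols [[0.598, -0.067, -0.799], [-0.118, -0.993, -0.005], [-0.793, 0.097, -0.601]]
```

View pics/nw.png

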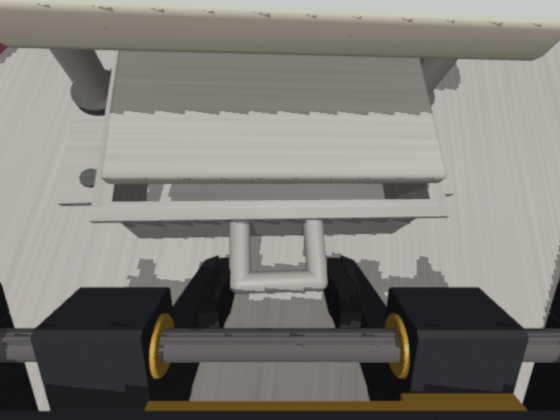

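Call:
carry_out(
  targets="0.4 -6.6 0.7 8.8 0;0.4 -6.6 0.7 8.8 0;0.4 -6.1 0.7 9.2 0;0.4 -6.1 0.7 9.2 0;0.4 -6.1 0.7 9.2 0;0.4 -6.1 0.7 9.2 0;0.4 -6.1 0.7 9.2 0;0.4 -6.1 0.7 9.2 0;0.4 -6.6 0.7 8.8 0;0.4 -6.6 0.7 8.8 0;0.4 0 0 0 0;0.4 0 0 0 0",
)

```text
clock: 28.33
tool_pos: [0.6287, -0.263, 0.1565]
eef_rot: [0.619, 0.645, -0.268, 0.359]
contact_force: [0.3, -2.9, -3.3]
opening: 0.499
```

```bash
python3 - <<'E'
from plant import r, eyes
from h import *
s=r.get_state();info2(s)
p,d=eyes.snapshot("wrist");cv2.imwrite("pics/ow.png",p)
p,d=eyes.snapshot("scene");cv2.imwrite("pics/o.png",p)
E
```

```text
t 28.33 tip press [-237.5   -0.8   24.4] x [ 0.024  0.605 -0.796] y bearing 5.2 q [ 0.8   1.28 -0.77  1.33  0.17  0.94  0.42] F [ 0.3 -2.9 -3.3] op 0.5
TCP [ 0.629 -0.263  0.157]
axes in press cols [[0.594, -0.07, -0.802], [-0.121, -0.993, -0.003], [-0.796, 0.099, -0.598]]
```

View pics/ow.png

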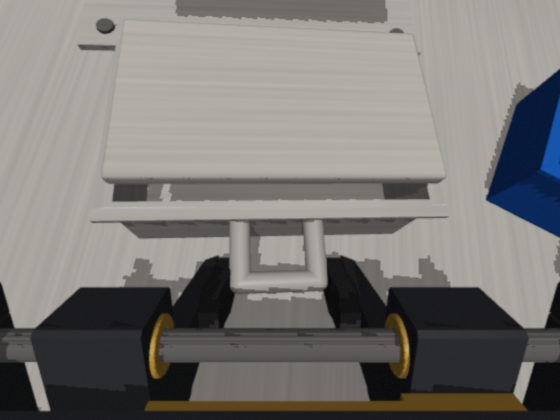

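View pics/o.png

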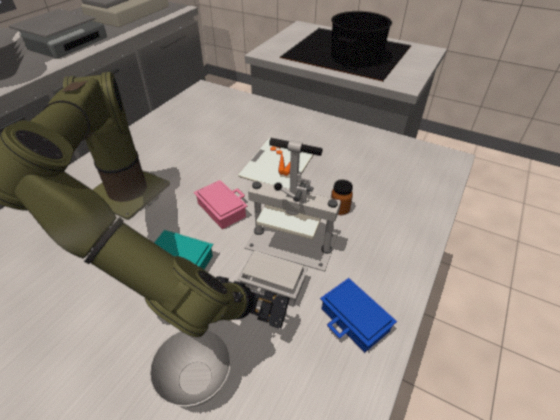

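Call:
carry_out(
  targets="0.4 1.6 -0.2 1.2 0;0.4 0 0 0 0;0.55 0 0 0 0;0.7 0 0 0 0;1 0 0 0 0;1 0 0 0 0;1 0 0 0 0;1 0 0 0 0;1 0 0 0 0;1 0 0 0 0;1 0 0 0 0",
)

```text
clock: 29.35
tool_pos: [0.6286, -0.2604, 0.1548]
eef_rot: [0.618, 0.647, -0.267, 0.358]
contact_force: [0.8, 0.5, -0.5]
opening: 0.997
```

```bash
python3 - <<'E'
from plant import r, eyes
from h import *
s=r.get_state();info2(s)
p,d=eyes.snapshot("wrist");cv2.imwrite("pics/pw.png",p)
E
```

```text
t 29.35 tip press [-234.4   -0.7   23.1] x [ 0.021  0.608 -0.794] y bearing 5.4 q [ 0.8   1.28 -0.78  1.33  0.17  0.93  0.42] F [ 0.8  0.5 -0.5] op 1.0
TCP [ 0.629 -0.26   0.155]
axes in press cols [[0.597, -0.067, -0.8], [-0.118, -0.993, -0.006], [-0.794, 0.098, -0.601]]
```

View pics/pw.png

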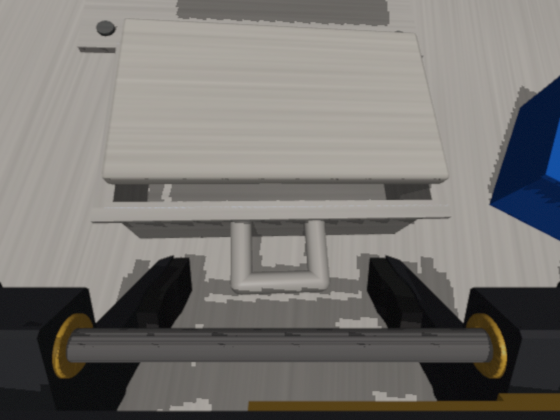

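Released. I retreat along the tool and up.

Call:
carry_out(
  targets="1 -15 0 0 0;1 -20 0 0 0;1 -20 0 0 0;1 -25 0 -10 0;1 -25 0 -15 0;1 -25 0 -15 0;1 -20 0 -10 0;1 0 0 0 0;1 0 0 0 0",
)

```text
clock: 30.15
tool_pos: [0.6189, -0.3126, 0.3053]
eef_rot: [0.618, 0.646, -0.267, 0.36]
contact_force: [0.2, -0.4, 0.0]
opening: 1.001
```

```bash
python3 - <<'E'
from plant import r, eyes
from h import *
s=r.get_state();info2(s)
for n in ("top","scene"):
    p,d=eyes.snapshot(n);cv2.imwrite(f"pics/q{n}.png",p)
    C=cloud(n,eyes,d);L=R.from_euler('z',-YAW).apply((C-P0).reshape(-1,3))*1000;L=L[d.ravel()>0]
    for nm,m in (("lid",(L[:,2]>62)&(L[:,2]<76)&(L[:,0]>-235)&(L[:,0]<-90)&(abs(L[:,1])<100)),("platen",(L[:,0]>-70)&(L[:,0]<-40)&(abs(L[:,1])<70)&(L[:,2]>60)&(L[:,2]<145)),("base0",(L[:,0]>-74)&(L[:,0]<-60)&(abs(L[:,1])<70)&(L[:,2]<20))):
        Q=L[m]; 
        if len(Q)>20:
            c=np.linalg.lstsq(np.c_[Q[:,:2],np.ones(len(Q))],Q[:,2],rcond=None)[0]
            print(n,nm,len(Q),np.median(Q,0).round(1),"rect",cv2.minAreaRect(Q[:,:2].astype(np.float32)),"slope",c[:2].round(3))
E
```

```text
t 30.15 tip press [-284.7   16.9  173.4] x [ 0.024  0.607 -0.794] y bearing 5.3 q [ 0.86  1.11 -0.82  1.24  0.1   1.19  0.41] F [ 0.2 -0.4  0. ] op 1.0
TCP [ 0.619 -0.313  0.305]
axes in press cols [[0.595, -0.067, -0.801], [-0.12, -0.993, -0.006], [-0.794, 0.1, -0.599]]
top lid 1372 [-162.9   -0.9   70.1] rect ((-162.7882537841797, -2.2621841430664062), (139.77545166015625, 80.34070587158203), 89.01404571533203) slope [ 0.005 -0.   ]
top platen 452 [-58.4  10.1 132.7] rect ((-54.96277618408203, 0.0180511474609375), (29.882951736450195, 139.91114807128906), 0.052636075764894485) slope [-0.005 -0.002]
scene lid 1113 [-159.1  -18.2   69.4] rect ((-163.87879943847656, -1.0464935302734375), (141.7795867919922, 81.42768096923828), 87.36245727539062) slope [ 0.007 -0.   ]
scene platen 428 [-54.7  -1.8 131.5] rect ((-55.027034759521484, -0.01326751708984375), (29.893735885620117, 139.80526733398438), 0.05526542663574219) slope [0.012 0.001]
scene base0 191 [-67.2  -3.1   4.6] rect ((-66.97216796875, 0.15057373046875), (13.924434661865234, 139.68191528320312), 0.02696414664387703) slope [0.042 0.004]
```

View pics/qscene.png

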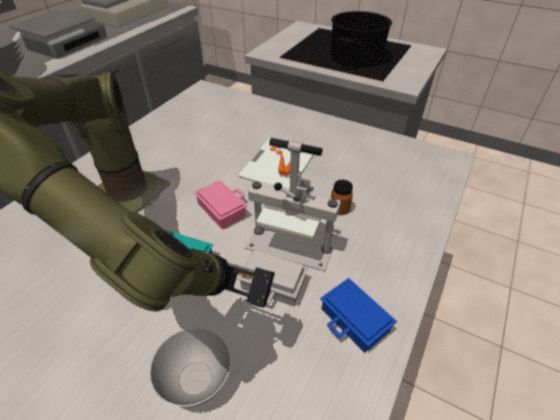

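View pics/qtop.png

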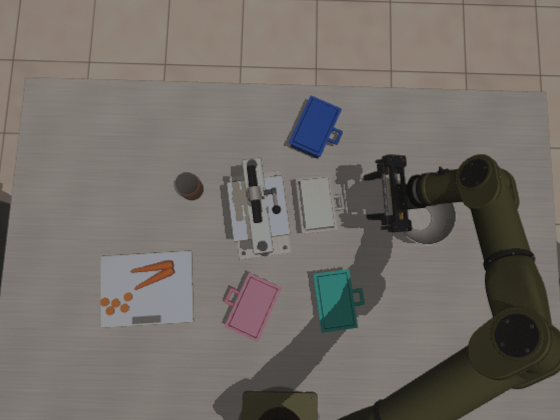

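```bash
python3 -c "
from plant import r
print(r.finish_job())"
```

```text
the job is handed in; nothing more can be done
None
```

The job is done and handed in at about 30 s of the 53 s. I threw the lever over, raised the platen to its stop, then drew the mould out and released it on the worktop.

**How it went:**
- **Lever:** I pushed the ball over with the closed fingers. On the first try the fingertips rode up over the ball, with about 22 N upward on the tool. I backed off, went lower, and the second push threw it over.
- **Platen:** I lifted it by the hub of the T-handle.
- **Mould:** I leaned the tool back about 37°, gripped the sides of the D-handle and pulled it out about 169 mm by tool travel. The moves cannot command a lean, so I drove the arm past its reach limits until the tool tipped. The first way round to the press ran into joint limits, so I had to take another route.

**Last checks before handing in:**

| Check | Measured | Needed |
|---|---|---|
| Mould centre, in front of the press's axis | 163–164 mm | 115–300 mm |
| Mould centre, sideways | about 2 mm off | within 120 mm |
| Mould lid height | 70 mm (50 + 20), so the underside is at the worktop | within 3 mm |
| Mould tilt (lid slope) | 0.007 or less | under 0.03 rad |
| Platen top height | about 132 mm, so about 0.055 m up | above 0.045 m |
| Arm | withdrawn, no contact force beyond sensor noise | touches nothing |

- **Lever at the end:** after the throw, the ball matched its predicted position at 1.92 rad to within a pixel. In the last pictures it still lies over, but I judged that by eye only.
- **Bystanders:** the bowl, jar and board look unmoved in the last pictures. I did not measure them.
- **Disagreement:** in the wrist camera the handle showed a few mm from where I expected it. I corrected for that before gripping.

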